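# Reload the coolant filter cassette

### The arm

A 6-joint arm with a two-finger parallel gripper is mounted at the origin on a cart in front of the work surface, level with it; the furniture and walls round the work are solid. World frame = base frame: x ahead of the robot, y to its left, z up, the work surface at z = 0. Lengths are in m, angles in rad, forces in N, time in s.
With the tool pointing down it reaches from about 0.35 to 0.925 m from the base axis. Payload 6.4 kg.
Tool frame: the origin (TCP) lies midway between the tips of the shut fingers; the grasp point (between the pads) lies 19 mm behind it; z points along the fingers, y is the line along which they close (so a half turn about z gives the same grasp; the last joint's range is limited). The gripper opens to 85 mm and grips with 20 to 120 N. Pads are 22 mm wide; open, the fingers measure 114 mm over their backs; the gripper's body (76 mm by 85 mm) begins 54 mm behind the grasp point. The pads swing forward as they close: fully open they stand 13 mm farther back than shut.
Start: joints at [1.06, 0.245, 1.558, -0, 1.339, -0.174], TCP at [0.215, 0.613, 0.231] pointing down, gripper open.
Joint ranges: [-3.13, 3.13], [-1.02, 2.26], [0.13, 2.54], [-0.95, 4.09], [0.21, 2.88], [-2.74, 2.74]. Speed limits (rad/s): [2.57, 2.57, 3.14, 3.14, 3.14, 3.14].

### API

Orientations are given as a unit quaternion [x, y, z, w].
In Python, from plant import bot, imaging, job gives the robot as it stands. The module is installed in compiled form; this text tells all that it offers.
- The arm moves only by the tool carry_out, never from a script. Its argument "series" is a list of rows, each a list of 3 entries, a list of its own where there are three numbers: the finger opening in m, from 0 to 0.0854, then the shift along the tool's x, y, z in m, then the turn about the tool's z in degrees. In form: [[grip, [dx, dy, dz], turn], ...]. A call has 1 to 12 rows; each row shifts and turns the commanded pose from where the row before left it, along the tool's axes as they then stand; what a row does not reach is not made up. A row lasts 1/8 s, in which the tool goes at most 62.5 mm and 10.7 degrees, less where a joint would pass 70% of its speed; a pose out of reach is approached as far as the arm can. A call is refused whole if a number of a shift passes 0.0625 or a number of a turn 10.7, either way. A call with a gripper value outside its range is refused whole. The fingers move at their own pace and stop on an object; "squeeze" is the grip in N (left out, the last holds). Time passes only in rows, so rows that do not move let the fingers close. It gives the time, the measured TCP pose, the force, the opening and the grip force at its end, in the units of the state.
- bot.read_state(): the state, without advancing time (a new reading comes with each control period).
- imaging.snapshot(name): name is "side" or "top"; returns a dict with "pixels" (480x640x3 uint8, red, green, blue), "fx", "fy", "cx", "cy" (pixels), "R" (3x3) and "t" (3): a world point X has camera coordinates R X + t. Camera axes: x right, y down, z forward; pixel columns grow to the right and rows downward; lengths in m; the calibration is good to about 2 mm. A picture is of the moment at which its call begins. There is no depth.
- job.job_done(): hands the job in; it is judged then, once.
The state is a dict: "time": time; "qpos": joint angles; "dq": joint speeds; "joint_torque": joint torques, N m; "position": TCP position; "ee_rot": TCP orientation; "contact_force": force on the tool from outside, world axes, zero at the start; "ft_torque": the same for the moment, N m; "width": finger opening in m; "finger_force": force on a finger pad.
Only numpy, scipy, OpenCV 4.12 (cv2) and the standard library are available. Lean on these libraries where they do the work, as an engineer would, in place of code of your own. Each camera call takes 0.05 s, during which the arm holds its last target. There are 200 camera calls.

### The job

Reload the white filter cassette: turn its cam knob anticlockwise to swing the red keeper clear, take out the undersize (58 mm) disc left in it and lay it flat in the grey tray, and slide every full-size (72 mm) disc lying on the bench fully home into a slot of its own, fin outward. Leave the look-alike 58 mm disc on the bench and the other things where they are. Finally turn the knob clockwise until the sprung follower drops into the cam's notch, so that the keeper locks the discs in.

Things in the scene. Friction and masses are not known exactly. Their poses are not given: they have to be found in the camera images.
- disc_a: steel filter disc, dark mesh in a bright rim, 72 mm across, 4 mm thick, the right size, 70 g; two or three of the three are present. Origin: centre of its underside, z up. A neck (10 wide, 4 thick) runs along -x to an upright yellow grip fin: 24 mm long along x, 8 thick along y, top 22 mm above the underside, centred at x = -66 mm, ending at x = -78
- disc_b: steel filter disc, dark mesh in a bright rim, 72 mm across, 4 mm thick, the right size, 70 g; two or three of the three are present. Origin: centre of its underside, z up. A neck (10 wide, 4 thick) runs along -x to an upright yellow grip fin: 24 mm long along x, 8 thick along y, top 22 mm above the underside, centred at x = -66 mm, ending at x = -78
- disc_c: steel filter disc, dark mesh in a bright rim, 72 mm across, 4 mm thick, the right size, 70 g; two or three of the three are present. Origin: centre of its underside, z up. A neck (10 wide, 4 thick) runs along -x to an upright yellow grip fin: 24 mm long along x, 8 thick along y, top 22 mm above the underside, centred at x = -66 mm, ending at x = -78
- small_disc_a: steel filter disc, dark mesh in a bright rim, 58 mm across, 4 mm thick, a look-alike wrongly left in the middle slot. Origin: centre of its underside, z up. A neck (10 wide, 4 thick) runs along -x to an upright yellow grip fin: 24 mm long along x, 8 thick along y, top 22 mm above the underside, centred at x = -59 mm, ending at x = -71
- small_disc_b: steel filter disc, dark mesh in a bright rim, 58 mm across, 4 mm thick, a look-alike lying on the bench. Origin: centre of its underside, z up. A neck (10 wide, 4 thick) runs along -x to an upright yellow grip fin: 24 mm long along x, 8 thick along y, top 22 mm above the underside, centred at x = -59 mm, ending at x = -71
- tray_floor (a point): centre of the inner floor, 3 mm above the bench, of the shallow grey reject tray fixed to the bench: inside 125 mm along x by 90 mm along y, walls 3 mm thick, rim 12 mm above the bench; z up
- cassette: white cassette fixed to the bench, 98 mm wide, 107 high, open to its front (-x); origin on the bench under the home axis. 3 slots 26 mm apart, 9 high, 77 wide, between ribs on the side walls (front ends at x = -32, back stop +36). Discs go in level, fins stay outside in front; a disc above covers the fin below, so load low slots first. Cam knob on its right (-y)
- slot0 (a point): lowest slot: where the centre of a disc's underside is when the disc is fully home (rim against the back stop) on the slot's floor, 40 mm above the bench. x points into the cassette, z up
- slot1 (a point): middle slot: where the centre of a disc's underside is when the disc is fully home (rim against the back stop) on the slot's floor, 66 mm above the bench. x points into the cassette, z up
- slot2 (a point): top slot: where the centre of a disc's underside is when the disc is fully home (rim against the back stop) on the slot's floor, 92 mm above the bench. x points into the cassette, z up
- knob_grip (a point): on the upright axis of the black cam knob, 78 mm above the bench, 50 mm in front and 90 mm right of the cassette's origin. The knob is a bar 44 mm long, 12 thick, from 64 to 88 mm above the bench, pointing at the keeper bar (point -x turned by -0.24 rad about z; the point turns with the knob)
- keeper_bar (a point): middle of the red upright keeper bar (6 mm thick, from 46 to 104 mm above the bench) on an arm 75 mm from the knob's axis, turning with the knob; shut, the bar stands just in front of the discs, 11 mm right of the necks, which must therefore point straight out (within about 0.15 rad)
- cam_knob (a joint): angle of the cam knob, rad, growing clockwise seen from above: 0 = keeper open (arm toward the robot), 1.48 = shut, notch at the follower, end stop 1.52. Below 0.4 the way into the slots is free. Starts nearly shut, not latched; stays where left, turns with about 0.05 N m
- follower (a joint): travel of the sprung follower pin (orange end, behind the brass cam under the knob) toward the cam, m: 0.0015 to 0.0035 riding on the rim, 0.0055 dropped into the notch; spring about 3.5 N
- tape_roll: roll of black tape, 62 mm across, 19 mm high, lying in front; bystander
- blue_dye: blue bottle with a black nozzle, 33 mm across, 103 mm high, behind the cassette; bystander
- insert_box: small orange carton 30x50x22 mm; bystander
Things that resemble listed ones, but are neither listed nor needed, are in the scene too. What is shaped like the disc_a but blue is not meant.

How it is judged:
On the way, in this order (a step that is already met when the one before it is completed fails the run):
1. the keeper is swung clear: cam knob below 0.4 rad (value of joint cam_knob below 0.4 rad), for 0.2 s.
2. every 72 mm disc present is home in a slot (((x of disc_a in the frame of slot0 between -0.006 and 0.004 m and y of disc_a in the frame of slot0 between -0.006 and 0.006 m and z of disc_a in the frame of slot0 between -0.003 and 0.004 m) or (x of disc_a in the frame of slot1 between -0.006 and 0.004 m and y of disc_a in the frame of slot1 between -0.006 and 0.006 m and z of disc_a in the frame of slot1 between -0.003 and 0.004 m) or (x of disc_a in the frame of slot2 between -0.006 and 0.004 m and y of disc_a in the frame of slot2 between -0.006 and 0.006 m and z of disc_a in the frame of slot2 between -0.003 and 0.004 m)) and angle between each of disc_a, disc_b, disc_c's own z axis and vertical below 0.12 rad and ((x of disc_b in the frame of slot0 between -0.006 and 0.004 m and y of disc_b in the frame of slot0 between -0.006 and 0.006 m and z of disc_b in the frame of slot0 between -0.003 and 0.004 m) or (x of disc_b in the frame of slot1 between -0.006 and 0.004 m and y of disc_b in the frame of slot1 between -0.006 and 0.006 m and z of disc_b in the frame of slot1 between -0.003 and 0.004 m) or (x of disc_b in the frame of slot2 between -0.006 and 0.004 m and y of disc_b in the frame of slot2 between -0.006 and 0.006 m and z of disc_b in the frame of slot2 between -0.003 and 0.004 m)) and ((x of disc_c in the frame of slot0 between -0.006 and 0.004 m and y of disc_c in the frame of slot0 between -0.006 and 0.006 m and z of disc_c in the frame of slot0 between -0.003 and 0.004 m) or (x of disc_c in the frame of slot1 between -0.006 and 0.004 m and y of disc_c in the frame of slot1 between -0.006 and 0.006 m and z of disc_c in the frame of slot1 between -0.003 and 0.004 m) or (x of disc_c in the frame of slot2 between -0.006 and 0.004 m and y of disc_c in the frame of slot2 between -0.006 and 0.006 m and z of disc_c in the frame of slot2 between -0.003 and 0.004 m))), for 0.2 s.
At the end, for the whole second after the job is handed in: Each 72 mm disc present at rest in a slot, within 6 mm of home and of the middle, tilt under 0.12 rad; small_disc_a flat in the tray (centre within 40 x 30 mm of its middle, tilt under 0.07); knob beyond 1.40 rad, follower beyond 0.0045 m (in the notch); small_disc_b within 6 cm of its place (all of step 2 and linear speed of each of disc_a, disc_b, disc_c, small_disc_a below 0.02 m/s and distance of small_disc_b from where it was at the start of the episode below 0.06 m and angle between small_disc_a's own z axis and vertical below 0.07 rad and x of small_disc_a in the frame of tray_floor between -0.04 and 0.04 m and y of small_disc_a in the frame of tray_floor between -0.03 and 0.03 m and z of small_disc_a in the frame of tray_floor between -0.004 and 0.004 m and value of joint cam_knob above 1.4 rad and value of joint follower above 0.0045 m); the robot touches nothing.
It fails at once if the tape roll is knocked more than 4 cm from its place (distance of tape_roll from where it was at the start of the episode above 0.04 m).
It fails at once if the blue dye is knocked more than 4 cm from its place (distance of blue_dye from where it was at the start of the episode above 0.04 m).
It fails at once if the insert box is knocked more than 4 cm from its place (distance of insert_box from where it was at the start of the episode above 0.04 m).
Of disc_a, disc_b, disc_c only 2 to 3 are there at a start; the rules pass over those that are not, and their reading is None.
At some moment in a run one of disc_a, disc_b, disc_c may be knocked a few centimetres aside while the robot is not near it.
It also fails if it takes over 210 s, if anything falls off the work surface, if the arm or the gripper's body presses on something with over 40 N, if the wrist force passes 120 N, or if a joint passes its speed limit or range.

## Working session

There is one attempt and no reset: what is moved stays moved. The work goes in short steps, Python scripts to look and compute and a tool call to move; the robot and the scene stay as the last step left them, time stands still between calls to the robot, and variables do not carry over. Pictures are saved under pics/ and viewed, at most 14 in all, crops included, and the job is handed in when it is done.

Besides the shell and the picture viewer there is one more tool, called after ">>>" as name([rows], argument=value, ...), one row to a line, values as JSON. carry_out: Moves the arm, as the interface text tells. Its arguments: {"type":"object","properties":{"series":{"type":"array"},"squeeze":{"type":"number"}},"required":["series"]}

```bash
mkdir -p pics
cat > h.py <<'E'
import numpy as np, cv2
from plant import bot, imaging, job
def snap(n,f=None):
    s=imaging.snapshot(n)
    if f: cv2.imwrite('pics/'+f+'.png',s['pixels'][:,:,::-1])
    return s
def ray(s,u,v,z):
    R=np.array(s['R']);t=np.array(s['t'])
    c=-R.T@t; d=R.T@np.array([(u-s['cx'])/s['fx'],(v-s['cy'])/s['fy'],1])
    return c+d*(z-c[2])/d[2]
def proj(s,X):
    p=np.array(s['R'])@np.array(X)+np.array(s['t']); return np.array([s['fx']*p[0]/p[2]+s['cx'],s['fy']*p[1]/p[2]+s['cy']])
E
python3 - <<'E'
from h import *
for n in('top','side'):
    s=snap(n,n+'0'); print(n,-np.array(s['R']).T@np.array(s['t']),np.round(s['R'],3).tolist(),s['fx'])
print(bot.read_state())
E
```

```text
top [0.48457585 0.01300152 1.23861872] [[0.022, -1.0, 0.003], [-0.998, -0.022, -0.066], [0.066, -0.001, -0.998]] 514.6112245427533
side [ 0.34079885 -0.91638199  0.69785451] [[0.972, -0.235, 0.007], [-0.122, -0.529, -0.84], [0.201, 0.815, -0.543]] 439.32940303439216
{'time': 0.1, 'qpos': array([ 1.05989951e+00,  2.45774366e-01,  1.55889723e+00, -3.62586192e-06,
        1.33873488e+00, -1.74104141e-01]), 'dq': array([ 0.00084231, -0.0004547 , -0.00383549,  0.00130388, -0.00074323,
        0.00172333]), 'joint_torque': array([ 1.81495652e-04, -4.30670285e+01, -3.27130008e+01, -8.01388865e-05,
        2.71384917e-03,  3.17072090e-05]), 'position': array([0.21454336, 0.61302928, 0.23026851]), 'ee_rot': array([ 1.67601105e-01,  9.85854476e-01, -8.54827850e-04, -3.02918482e-04]), 'contact_force': array([ 0.2928844 ,  0.15221143, -0.8825106 ]), 'ft_torque': array([0.02886334, 0.00893307, 0.03966742]), 'finger_force': 0.0, 'width': 0.0854444191670143}
```

View pics/top0.png

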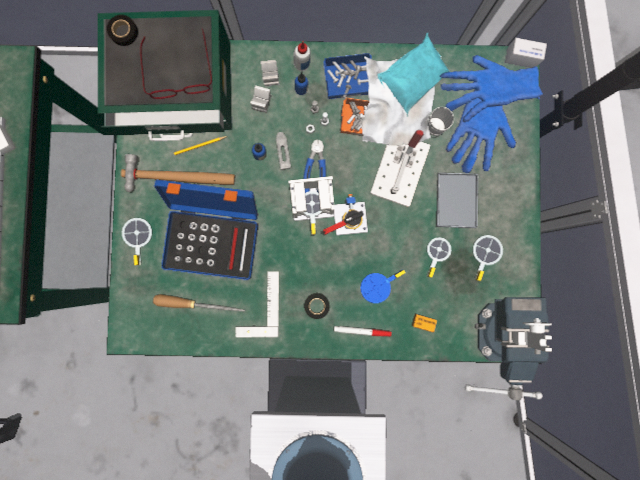

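View pics/side0.png

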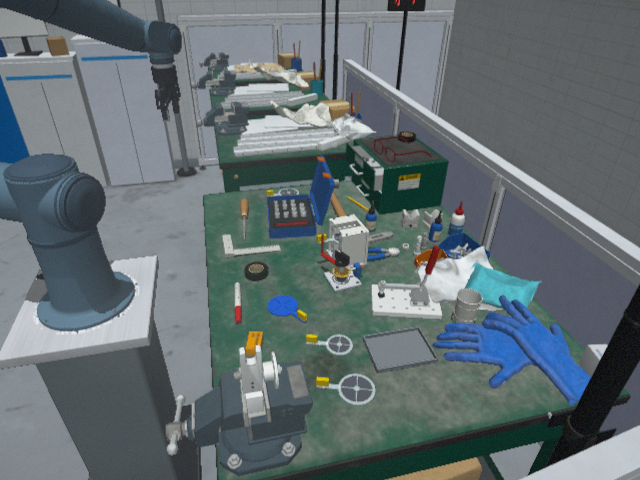

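Top view shows disc candidates at (137,232), (488,250), (439,250, smaller), a blue one at (376,288), and one in the cassette at about (313,200) with its fin at (313,228). The tray is at (457,200), the knob at (352,217), the tape at (316,305) and the carton at (425,323). I'll check sizes and get a close crop.

```bash
cat > d.py <<'E'
from h import *
def fins(s):
    hsv=cv2.cvtColor(s['pixels'],cv2.COLOR_RGB2HSV)
    m=cv2.inRange(hsv,(22,120,120),(32,255,255))
    n,l,st,c=cv2.connectedComponentsWithStats(m)
    return [(st[i,4],c[i]) for i in range(1,n) if st[i,4]>12]
E
python3 - <<'E'
from d import *
s=snap('top')
for a,c in fins(s): print('fin',a,c.round(1),ray(s,*c,.020).round(4))
g=cv2.cvtColor(s['pixels'],cv2.COLOR_RGB2HSV)
for n,(u,v) in dict(L=(137,232),R=(488,250),S=(439,250)).items():
    w=24; p=g[v-w:v+w,u-w:u+w]
    m=((p[:,:,1]<70)).astype(np.uint8)*255
    # rim: bright unsaturated outer contour, largest
    cs,_=cv2.findContours(m,cv2.RETR_EXTERNAL,cv2.CHAIN_APPROX_NONE)
    c=max(cs,key=cv2.contourArea); mm=np.zeros_like(m); cv2.drawContours(mm,[c],-1,255,-1)
    mm=cv2.morphologyEx(mm,cv2.MORPH_OPEN,cv2.getStructuringElement(cv2.MORPH_ELLIPSE,(13,13)))
    M=cv2.moments(mm,True); cu,cv_=M['m10']/M['m00']+u-w,M['m01']/M['m00']+v-w
    d=2*np.sqrt(M['m00']/np.pi); print(n,cu,cv_,ray(s,cu,cv_,.004).round(4),'diam',d*1.235/s['fx'])
# tray
m=cv2.inRange(g[165:235,430:485],(90,5,80),(130,80,160)); 
cs,_=cv2.findContours(m,cv2.RETR_EXTERNAL,cv2.CHAIN_APPROX_NONE);c=max(cs,key=cv2.contourArea)
r=cv2.minAreaRect(c);print('tray',r,ray(s,r[0][0]+430,r[0][1]+165,.006))
# knob/cassette
cr=s['pixels'][160:250,270:390,::-1]; cv2.imwrite('pics/c1.png',cv2.resize(cr,None,fx=6,fy=6,interpolation=cv2.INTER_CUBIC))
E
```

```text
fin 156 [197.1 145.6] [0.7835 0.3043 0.02  ]
fin 44 [312.8 228.8] [0.589  0.0223 0.02  ]
fin 39 [135.4 259.7] [0.5067 0.4401 0.02  ]
fin 39 [431.7 271.9] [ 0.4929 -0.261   0.02  ]
fin 41 [399.9 273.3] [ 0.4879 -0.186   0.02  ]
fin 42 [480.2 275.4] [ 0.4871 -0.3758  0.02  ]
L 132.93315327481432 232.03376097231603 [0.5732 0.4546 0.004 ] diam 0.10421261445817206
R 487.55560420315237 249.3025394045534 [ 0.5501 -0.3986  0.004 ] diam 0.12941684616054927
S 439.4730113636364 248.0838068181818 [ 0.5505 -0.283   0.004 ] diam 0.12444851513578623
tray ((37.70000457763672, 29.899999618530273), (63.95154571533203, 35.329872131347656), 63.43495178222656) [ 0.68053972 -0.34995775  0.006     ]
```

View pics/c1.png

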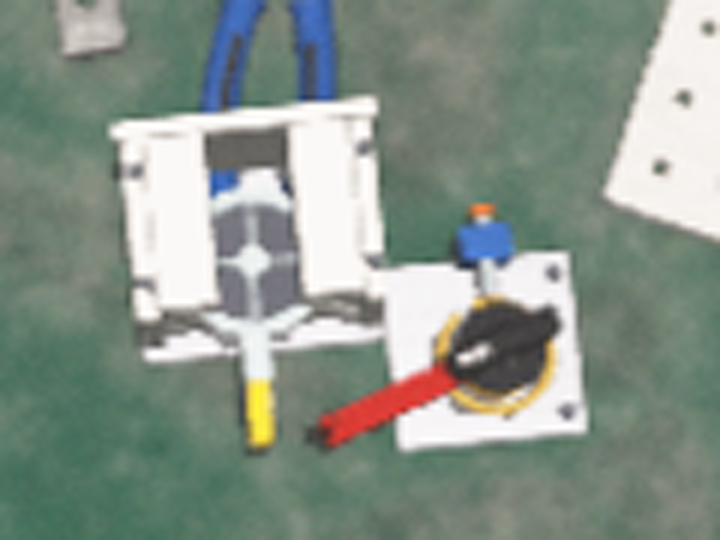

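Run:
```python
from d import *
s=snap('top');q=snap('side');p=s['pixels'][:,:,::-1]
r=lambda im,w,h:cv2.resize(im,(w,h),interpolation=cv2.INTER_CUBIC)
row=np.hstack([r(p[v-25:v+35,u-30:u+30],264,264) for u,v in((137,237),(488,252),(437,252))])
b=q['pixels'][200:300,300:420,::-1]
im=np.vstack([row,r(b,396,330) if 0 else np.hstack([r(b,396,330),r(q['pixels'][325:410,300:442,::-1],396,330)])])
cv2.imwrite('pics/c2.png',im)
for u,v in((137,232),(488,249),(439,250)): print(p[v,u-20:u+21].tolist()[::2])
```

```text
[[108, 128, 105], [112, 128, 102], [149, 159, 141], [222, 223, 217], [126, 121, 118], [139, 130, 130], [162, 158, 157], [166, 159, 156], [175, 173, 168], [232, 232, 228], [234, 233, 228], [207, 206, 198], [145, 143, 140], [161, 159, 154], [146, 139, 138], [141, 134, 134], [198, 196, 191], [193, 195, 185], [89, 109, 61], [91, 111, 64], [99, 118, 82]]
[[95, 110, 92], [96, 112, 90], [95, 106, 89], [237, 237, 232], [128, 119, 119], [123, 112, 114], [121, 111, 110], [120, 111, 111], [145, 139, 136], [217, 217, 211], [235, 235, 231], [189, 186, 181], [115, 109, 108], [118, 110, 110], [119, 110, 109], [118, 107, 109], [191, 188, 183], [213, 216, 209], [123, 137, 124], [123, 137, 129], [124, 137, 130]]
[[110, 122, 108], [106, 121, 102], [107, 126, 101], [101, 120, 91], [185, 188, 184], [207, 208, 199], [122, 114, 114], [127, 117, 116], [124, 114, 115], [193, 193, 189], [238, 238, 233], [207, 208, 200], [158, 157, 152], [119, 107, 109], [121, 111, 113], [227, 225, 222], [163, 171, 155], [93, 109, 81], [84, 100, 76], [85, 99, 80], [79, 94, 76]]
```

View pics/c2.png

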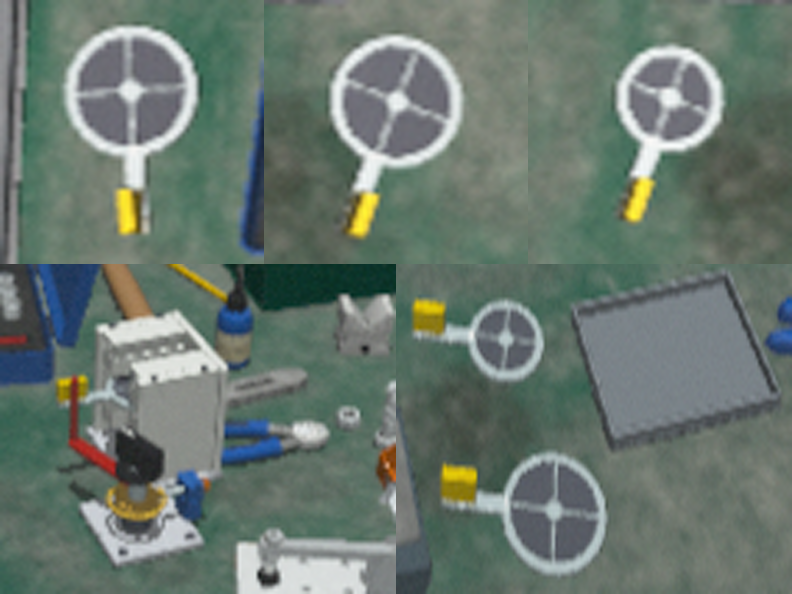

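Candidates for a 72 mm disc: L (137,232) and R (488,250), both with rims of about 30 px, so about 71.5 mm. S (439,250) is 24 px, so it is the 58 mm look-alike. The one at (376,288) is blue and not meant, and the one at (313,203) in the middle slot is small_disc_a. So two full-size discs are present, L and R. The side crop shows the keeper arm sitting below the knob's grip height.

Run:
```python
from d import *
s=snap('top');q=snap('side')
c1=lambda x,y:((x+.5)/6-.5+270,(y+.5)/6-.5+160)
R=lambda x,y,z:ray(s,*c1(x,y),z)[:2]
hd=lambda a,b:np.degrees(np.arctan2(*(b-a)[::-1])).round(1)
a,b=R(112,128,.107),R(378,100,.107); print('rear edge',a,b,hd(b,a),np.linalg.norm(a-b))
f,g=R(262.5,300,.107),R(251,131,.107); print('gap mid',f,g,hd(f,g))
print('frontbase',R(145,362,.0),R(385,332,.0),hd(R(385,332,0),R(145,362,0)))
print('plate',[R(*p,.004).round(4).tolist() for p in((397,449),(588,430),(566,252),(388,268))])
k=R(500,357,.088);t=R(322,430,.104);print('knob',k,'keeper',t,hd(k,t),np.linalg.norm(k-t))
print('bar ends',R(560,320,.088),R(450,372,.088),hd(R(560,320,.088),R(450,372,.088)))
print('fin',ray(s,312.8,228.3,.086),'hub',R(250,258,.07))
for n,c,fn in(('L',(136.8,232.7),(135.4,259.7)),('R',(488.2,250.2),(480.2,275.4)),('S',(439.3,249.3),(431.7,271.9))):
    C=ray(s,*c,.004)[:2];F=ray(s,*fn,.018)[:2];print(n,C,F,hd(F,C),np.linalg.norm(F-C))
# tray: corners, side crop (outer rim z=.012)
c2=lambda x,y:((x-396)/396*142+300,y/330*85+325)
for p in((571,307-264),(724,270-264),(780,400-264),(614,448-264)):print('tray',ray(q,*c2(*p),.012)[:2])
for p in((439,174),(475,174),(478,226),(439,227)):print('trayT',ray(s,*p,.012)[:2])
```

```text
rear edge [0.68704379 0.07844921] [ 0.69967533 -0.01975489] 97.3 0.0990131427707517
gap mid [0.624251  0.0213673] [0.68705353 0.02700571] 5.1
frontbase [0.61129637 0.06894224] [ 0.62555658 -0.0275203 ] 98.4
plate [[0.578, -0.0331], [0.5874, -0.1096], [0.6591, -0.0997], [0.651, -0.0281]]
knob [ 0.60706952 -0.06788344] keeper [ 0.57690055 -0.00160016] 114.5 0.07282610014372556
bar ends [ 0.62149159 -0.09013515] [ 0.60102037 -0.04926219] 116.6
fin [0.58450525 0.02178991 0.086     ] hub [0.64481143 0.02675742]
L [0.57180158 0.44520537] [0.50664389 0.44074785] 3.9 0.06530998725469586
R [ 0.5479799  -0.40011225] [ 0.4871229  -0.37644047] -21.3 0.06529876342608482
S [ 0.54760053 -0.28255408] [ 0.49292043 -0.261505  ] -21.1 0.058591618881136405
tray [ 0.60217113 -0.27910418]
tray [ 0.72953897 -0.27920099]
tray [ 0.72869314 -0.37729966]
tray [ 0.60017278 -0.37937674]
trayT [ 0.728856   -0.27886899]
trayT [ 0.73076776 -0.36569297]
trayT [ 0.60504792 -0.37302634]
trayT [ 0.60061166 -0.2796127 ]
```

```bash
cat > m.py <<'E'
import sys,json
from h import *
def phi():
    x,y,z,w=bot.read_state()['ee_rot']; return np.degrees(np.arctan2(1-2*(x*x+z*z),2*(x*y-z*w)))
def tool(d,ph):   # world vector -> tool axes, tool down, y axis heading ph (deg)
    p=np.radians(ph); yv=np.array([np.cos(p),np.sin(p)]); xv=np.array([-yv[1],yv[0]]) ; xv=-np.array([yv[1]*-1,yv[0]])*-1
    xv=np.array([-np.sin(p),np.cos(p)]) # y rotated +90 about world z
    return [d[0]*xv[0]+d[1]*xv[1], d[0]*yv[0]+d[1]*yv[1], -d[2]]
def plan(tgt,ph1,g,n=0):
    st=bot.read_state(); p=st['position']; ph=phi(); D=np.array(tgt)-p; t=-(ph1-ph)
    n=n or max(1,int(np.ceil(max(np.abs(D).max()*1.05/.06,abs(t)/10.6))))
    n=max(n,int(np.ceil(np.linalg.norm(D)/.0615)))
    out=[]
    for i in range(n):
        out.append([g,[round(v,4) for v in tool(D/n,ph)],round(t/n,2)]); ph-=t/n
    print('pos',p.round(4),'phi',phi().round(2),'F',st['contact_force'].round(1),'w',round(st['width'],4),'t',st['time']); print(json.dumps(out))
if __name__=='__main__':
    a=[float(v) for v in sys.argv[1:]]; plan(a[:3],a[3],a[4],int(a[5]) if len(a)>5 else 0)
E
python3 m.py .607 -.068 .2 25 .05
```

```text
pos [0.2147 0.6134 0.231 ] phi 70.7 F [0.8 0.2 0.6] w 0.0853 t 0.35
[[0.05, [-0.0458, -0.0395, 0.0024], 3.52], [0.05, [-0.0481, -0.0366, 0.0024], 3.52], [0.05, [-0.0503, -0.0336, 0.0024], 3.52], [0.05, [-0.0523, -0.0304, 0.0024], 3.52], [0.05, [-0.054, -0.0272, 0.0024], 3.52], [0.05, [-0.0556, -0.0238, 0.0024], 3.52], [0.05, [-0.0569, -0.0204, 0.0024], 3.52], [0.05, [-0.0581, -0.0168, 0.0024], 3.52], [0.05, [-0.059, -0.0132, 0.0024], 3.52], [0.05, [-0.0597, -0.0096, 0.0024], 3.52], [0.05, [-0.0602, -0.0059, 0.0024], 3.52], [0.05, [-0.0604, -0.0022, 0.0024], 3.52], [0.05, [-0.0605, 0.0015, 0.0024], 3.52]]
```

>>> carry_out([
  [0.05, [-0.046, -0.04, 0.002], 3.5],
  [0.05, [-0.048, -0.037, 0.002], 3.5],
  [0.05, [-0.05, -0.034, 0.002], 3.5],
  [0.05, [-0.052, -0.03, 0.002], 3.5],
  [0.05, [-0.054, -0.027, 0.002], 3.5],
  [0.05, [-0.056, -0.024, 0.002], 3.5],
  [0.05, [-0.057, -0.02, 0.002], 3.5],
  [0.05, [-0.058, -0.017, 0.002], 3.5],
  [0.05, [-0.059, -0.013, 0.002], 3.5],
  [0.05, [-0.06, -0.01, 0.002], 3.5],
  [0.05, [-0.06, -0.006, 0.002], 3.5],
  [0.05, [-0.06, -0.002, 0.002], 3.5],
])

```text
time: 1.85
position: [0.5782, -0.0172, 0.2075]
ee_rot: [0.511, 0.86, 0.0, 0.0]
contact_force: [0.5, 0.4, -0.3]
width: 0.0498
finger_force: 0.0
```

```bash
python3 m.py .607 -.068 .12 25 .05
python3 - <<'E'
from d import *
s=snap('side'); b=s['pixels'][150:300,300:450,::-1]
cv2.imwrite('pics/s3.png',cv2.resize(b,(600,600),interpolation=cv2.INTER_CUBIC))
E
```

```text
pos [ 0.5782 -0.0172  0.2075] phi 28.57 F [ 0.5  0.4 -0.3] w 0.0498 t 1.85
[[0.05, [-0.0292, 0.0005, 0.0437], 1.78], [0.05, [-0.0292, 0.0014, 0.0437], 1.78]]
```

>>> carry_out([
  [0.05, [-0.029, 0.001, 0.03], 1.8],
  [0.05, [-0.029, 0.001, 0.03], 1.8],
  [0.05, [0, 0, 0.038], 0],
  [0.05, [0, 0, 0.037], 0],
  [0.0, [0, 0, 0], 0],
  [0.0, [0, 0, 0], 0],
  [0.0, [0, 0, 0], 0],
  [0.0, [0, 0, 0], 0],
], squeeze=30)

```text
time: 2.9
position: [0.6105, -0.064, 0.0742]
ee_rot: [0.537, 0.844, 0.004, 0.005]
contact_force: [15.9, 6.4, -15.2]
width: 0.0109
finger_force: 32.6
```

```bash
python3 m.py .607 -.068 .12 25 .05|head -1
python3 - <<'E'
from d import *
s=snap('side'); b=s['pixels'][200:300,300:400,::-1]
cv2.imwrite('pics/s3.png',cv2.resize(b,(600,600),interpolation=cv2.INTER_CUBIC))
E
```

```text
pos [ 0.6105 -0.064   0.0742] phi 25.09 F [ 15.9   6.4 -15.2] w 0.0109 t 2.9
```

View pics/s3.png

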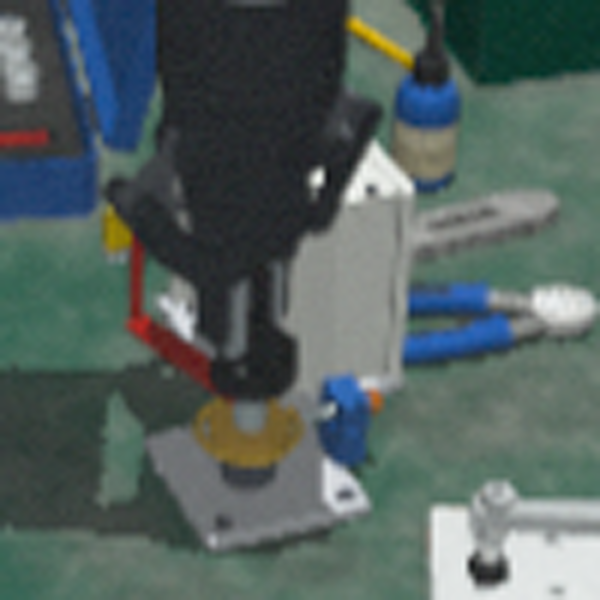

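Knob gripped (opening 10.9 mm), with the fingers either side of the black bar at about (245,330). I'll relieve the side load, then turn it open.

>>> carry_out([
  [0.0, [0, 0.004, 0], 0],
  [0.0, [0, 0, 0], 0],
])

```text
time: 3.2
position: [0.6108, -0.0638, 0.074]
ee_rot: [0.536, 0.844, 0.0, 0.001]
contact_force: [-0.4, 1.2, -0.8]
width: 0.0109
finger_force: 34.4
```

>>> carry_out([
  [0.0, [0, 0, 0], -8],
  [0.0, [0, 0, 0], -8],
  [0.0, [0, 0, 0], -8],
  [0.0, [0, 0, 0], 0],
])

```text
time: 3.7
position: [0.6087, -0.0654, 0.074]
ee_rot: [0.349, 0.937, -0.002, -0.001]
contact_force: [-9.2, -4.6, 5.5]
width: 0.0112
finger_force: 35.2
```

>>> carry_out([
  [0.0, [-0.006, -0.003, 0], 0],
  [0.0, [0, 0, 0], -8],
  [0.0, [0, 0, 0], -8],
  [0.0, [0, 0, 0], -8],
  [0.0, [0, 0, 0], -8],
  [0.0, [0, 0, 0], 0],
])

```text
time: 4.45
position: [0.6077, -0.0692, 0.0738]
ee_rot: [0.077, 0.997, 0.001, -0.007]
contact_force: [-23.8, 3.3, 16.5]
width: 0.0112
finger_force: 36.9
```

```bash
python3 m.py .607 -.068 .12 25 .05|head -1
python3 - <<'E'
from d import *
s=snap('top'); b=s['pixels'][160:250,270:390,::-1]
cv2.imwrite('pics/t4.png',cv2.resize(b,(720,540),interpolation=cv2.INTER_CUBIC))
E
```

```text
pos [ 0.6077 -0.0692  0.0738] phi 81.21 F [-23.8   3.3  16.5] w 0.0112 t 4.45
```

View pics/t4.png

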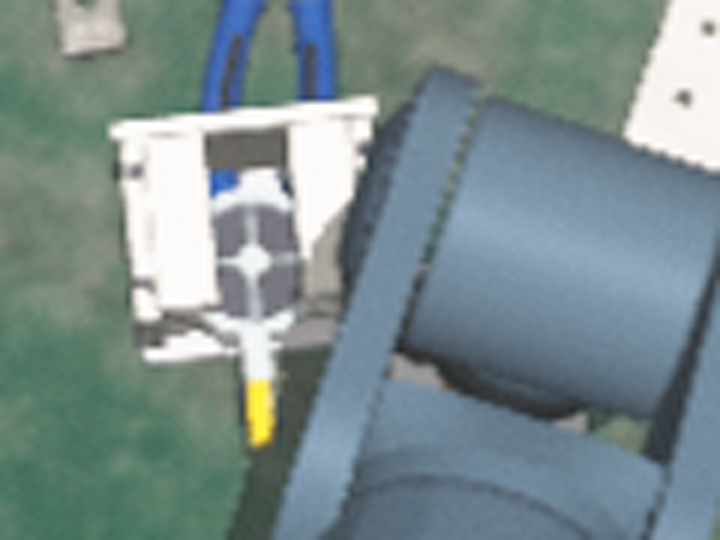

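>>> carry_out([
  [0.0, [0.005, 0, 0], 0],
  [0.04, [0, 0, 0], 0],
  [0.04, [0, 0, 0], 0],
  [0.04, [0, 0, 0], 0],
  [0.04, [0, 0, -0.05], 0],
  [0.04, [0, 0, -0.05], 0],
  [0.04, [0, 0, 0], 0],
])

```text
time: 5.38
position: [0.6108, -0.0703, 0.1781]
ee_rot: [0.078, 0.997, -0.001, 0.005]
contact_force: [0.4, -0.0, 0.2]
width: 0.0401
finger_force: 0.0
```

```bash
python3 m.py .585 .0215 .17 96 .04
python3 - <<'E'
from d import *
s=snap('side'); b=s['pixels'][200:300,290:410,::-1]
cv2.imwrite('pics/s5.png',cv2.resize(b,(720,600),interpolation=cv2.INTER_CUBIC))
E
```

```text
pos [ 0.6108 -0.0703  0.1781] phi 81.11 F [ 0.4 -0.   0.2] w 0.0401 t 5.375
[[0.04, [0.0198, 0.0434, 0.004], -7.45], [0.04, [0.014, 0.0456, 0.004], -7.45]]
```

View pics/s5.png

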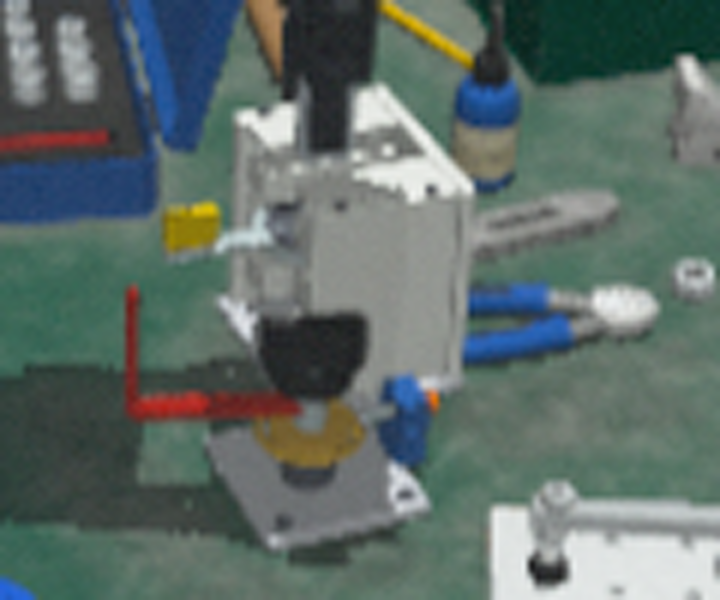

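Keeper is clear: the red arm runs straight toward the robot, with its bar at (133,350) and the slots free. Next, grip small_disc_a's fin.

>>> carry_out([
  [0.04, [0.02, 0.043, 0.004], -7],
  [0.04, [0.013, 0.046, 0.004], -6.6],
  [0.04, [0, 0, 0.05], 0],
  [0.04, [0, 0, 0.05], 0],
  [0.04, [0, 0, 0], 0],
])

```text
time: 6.05
position: [0.578, 0.0235, 0.0585]
ee_rot: [-0.041, 0.999, 0.001, -0.006]
contact_force: [0.3, -0.1, -0.7]
width: 0.0399
finger_force: 0.0
```

```bash
python3 m.py .586 .022 .071 94.7 .0 1
```

```text
pos [0.578  0.0235 0.0585] phi 94.71 F [ 0.3 -0.1 -0.7] w 0.0399 t 6.05
[[0.0, [-0.0079, -0.0021, -0.0125], 0.01]]
```

>>> carry_out([
  [0.04, [-0.008, -0.002, -0.0125], 0],
  [0.04, [0, 0, 0], 0],
])

```text
time: 6.3
position: [0.5948, 0.0205, 0.0814]
ee_rot: [-0.041, 0.999, -0.001, 0.004]
contact_force: [-0.4, -0.7, -0.5]
width: 0.0399
finger_force: 0.0
```

>>> carry_out([
  [0.04, [0, 0, 0], 0],
  [0.04, [0, 0, 0], 0],
])

```text
time: 6.55
position: [0.5912, 0.0213, 0.0775]
ee_rot: [-0.041, 0.999, -0.0, 0.0]
contact_force: [-0.2, -0.5, 0.1]
width: 0.0403
finger_force: 0.0
```

```bash
python3 m.py .586 .022 .071 94.7 .0 1
```

```text
pos [0.5912 0.0213 0.0775] phi 94.7 F [-0.2 -0.5  0.1] w 0.0403 t 6.55
[[0.0, [0.0052, 0.0012, 0.0065], 0.0]]
```

>>> carry_out([
  [0.04, [0.005, 0.001, 0.0065], 0],
  [0.04, [0, 0, 0], 0],
  [0.04, [0, 0, 0], 0],
  [0.0, [0, 0, 0], 0],
  [0.0, [0, 0, 0], 0],
  [0.0, [0, 0, 0], 0],
  [0.0, [0, 0, 0], 0],
], squeeze=60)

```text
time: 7.42
position: [0.5861, 0.0219, 0.0705]
ee_rot: [-0.041, 0.999, -0.0, 0.0]
contact_force: [-1.1, -0.6, 2.6]
width: 0.0063
finger_force: 62.0
```

>>> carry_out([
  [0.0, [0, 0, -0.0025], 0],
  [0.0, [0.015, 0, 0], 0],
  [0.0, [0.02, 0, 0], 0],
  [0.0, [0.025, 0, 0], 0],
  [0.0, [0.025, 0, 0], 0],
  [0.0, [0.02, 0, 0], 0],
  [0.0, [0, 0, 0], 0],
  [0.0, [0, 0, 0], 0],
])

```text
time: 8.43
position: [0.4821, 0.0131, 0.0732]
ee_rot: [-0.041, 0.999, -0.0, 0.001]
contact_force: [0.5, -0.6, -0.2]
width: 0.006
finger_force: 61.8
```

```bash
python3 m.py .614 -.328 .18 90 .0
python3 - <<'E'
from d import *
s=snap('side'); b=s['pixels'][200:300,270:390,::-1]
cv2.imwrite('pics/s6.png',cv2.resize(b,(720,600),interpolation=cv2.INTER_CUBIC))
E
```

```text
pos [0.4821 0.0131 0.0732] phi 94.69 F [ 0.5 -0.6 -0.2] w 0.006 t 8.425
[[0.0, [-0.0148, -0.0501, -0.0153], 0.67], [0.0, [-0.0154, -0.0499, -0.0153], 0.67], [0.0, [-0.016, -0.0498, -0.0153], 0.67], [0.0, [-0.0165, -0.0496, -0.0153], 0.67], [0.0, [-0.0171, -0.0494, -0.0153], 0.67], [0.0, [-0.0177, -0.0492, -0.0153], 0.67], [0.0, [-0.0183, -0.049, -0.0153], 0.67]]
```

View pics/s6.png

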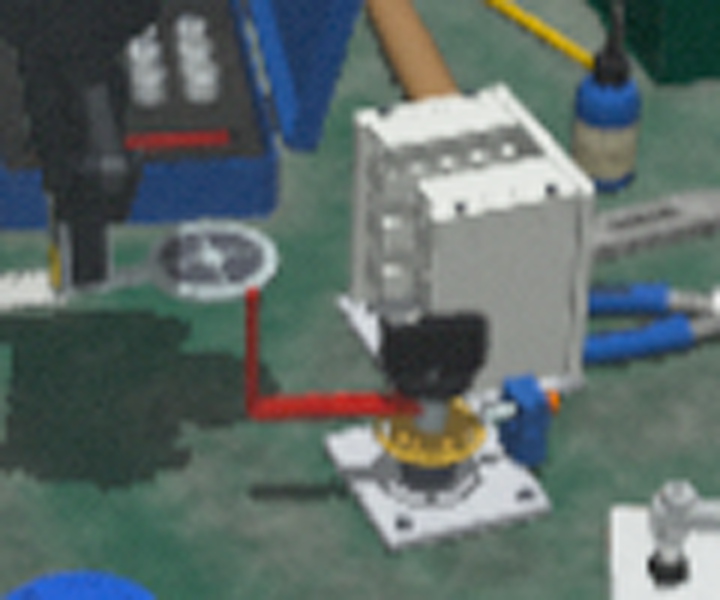

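The disc is out and held level at (215,255), clear of the keeper. Carrying it to the tray.

>>> carry_out([
  [0.0, [0, 0, -0.06], 0],
  [0.0, [0, 0, -0.04], 0],
  [0.0, [-0.016, -0.05, 0], 0.7],
  [0.0, [-0.017, -0.05, 0], 0.7],
  [0.0, [-0.018, -0.05, 0], 0.7],
  [0.0, [-0.019, -0.05, 0], 0.7],
  [0.0, [-0.02, -0.049, 0], 0.7],
  [0.0, [-0.02, -0.049, 0], 0.7],
  [0.0, [-0.02, -0.048, 0], 0.5],
  [0, [0, 0, 0], 0],
  [0, [0, 0, 0], 0],
  [0, [0, 0, 0], 0],
])

```text
time: 9.98
position: [0.627, -0.3254, 0.1727]
ee_rot: [-0.001, 1.0, 0.0, -0.0]
contact_force: [0.8, -0.2, -1.8]
width: 0.0067
finger_force: 61.8
```

```bash
python3 m.py .628 -.328 .012 90 .0
python3 - <<'E'
from d import *
s=snap('top'); b=s['pixels'][150:250,400:520,::-1]
cv2.imwrite('pics/s7.png',cv2.resize(b,(720,600),interpolation=cv2.INTER_CUBIC))
E
```

```text
pos [ 0.627  -0.3254  0.1727] phi 90.07 F [ 0.8 -0.2 -1.8] w 0.0067 t 9.975
[[0.0, [-0.0003, -0.0009, 0.0536], 0.02], [0.0, [-0.0003, -0.0009, 0.0536], 0.02], [0.0, [-0.0003, -0.0009, 0.0536], 0.02]]
```

View pics/s7.png

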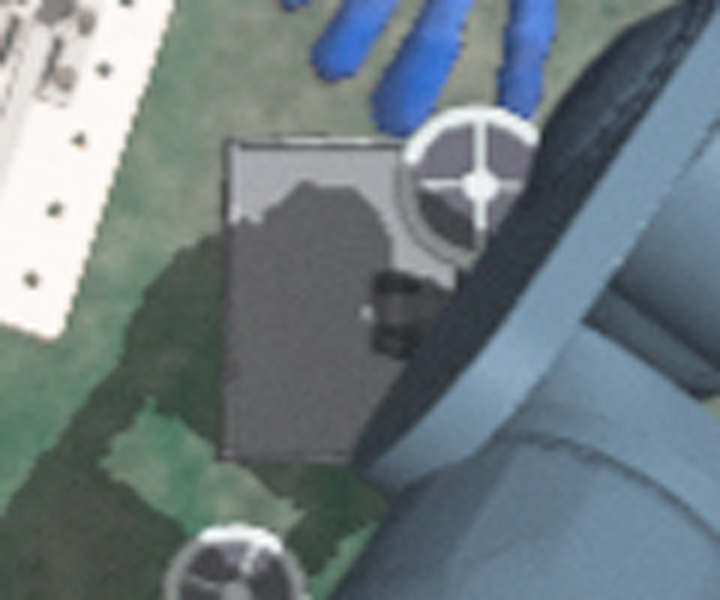

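Disc hub at crop (482,185), held just above the tray as expected. Lowering it.

>>> carry_out([
  [0, [0, -0.002, 0.055], 0],
  [0, [0, 0, 0.055], 0],
  [0, [0, 0, 0.04], 0],
  [0, [0, 0, 0], 0],
  [0, [0, 0, 0], 0],
  [0, [0, 0, 0], 0],
])

```text
time: 10.78
position: [0.6288, -0.3297, 0.0262]
ee_rot: [-0.0, 1.0, -0.002, 0.002]
contact_force: [0.1, -0.2, -0.3]
width: 0.0063
finger_force: 61.8
```

>>> carry_out([
  [0, [0, 0, 0.01], 0],
  [0, [0, 0, 0.005], 0],
  [0, [0, 0, 0.002], 0],
  [0, [0, 0, 0], 0],
  [0, [0, 0, 0], 0],
])

```text
time: 11.4
position: [0.627, -0.3287, 0.0076]
ee_rot: [-0.0, 1.0, 0.0, -0.0]
contact_force: [-5.3, 3.2, 10.3]
width: 0.0063
finger_force: 63.3
```

>>> carry_out([
  [0.03, [0, 0, -0.001], 0],
  [0.03, [0, 0, 0], 0],
  [0.03, [0, 0, 0], 0],
  [0.03, [0, 0, -0.05], 0],
  [0.04, [0, 0, -0.06], 0],
  [0.04, [0, 0, 0], 0],
  [0.04, [0, 0, 0], 0],
])

```text
time: 12.28
position: [0.6267, -0.3284, 0.1163]
ee_rot: [-0.0, 1.0, 0.0, -0.0]
contact_force: [-0.1, -0.0, -0.2]
width: 0.0398
finger_force: 0.0
```

```bash
python3 m.py .487 -.376 .05 68.7 .04
python3 - <<'E'
from d import *
s=snap('side'); b=s['pixels'][310:410,290:450,::-1]
for a,c in fins(s): print(a,c.round(1),ray(s,*c,.014).round(4))
cv2.imwrite('pics/s8.png',cv2.resize(b,(800,500),interpolation=cv2.INTER_CUBIC))
E
```

```text
pos [ 0.6267 -0.3284  0.1163] phi 90.0 F [-0.1 -0.  -0.2] w 0.0398 t 12.275
[[0.04, [0.0466, -0.0159, 0.0221], 7.1], [0.04, [0.0442, -0.0215, 0.0221], 7.1], [0.04, [0.0412, -0.0268, 0.0221], 7.1]]
35 [269.7 192.2] [0.5081 0.4403 0.014 ]
42 [341.6 274.6] [ 0.618 -0.063  0.014]
59 [301.9 315.3] [ 0.4879 -0.188   0.014 ]
87 [311.1 337.9] [ 0.4923 -0.2609  0.014 ]
82 [382.  350.1] [ 0.6273 -0.3281  0.014 ]
112 [321.9 380.8] [ 0.4873 -0.3754  0.014 ]
```

View pics/s8.png

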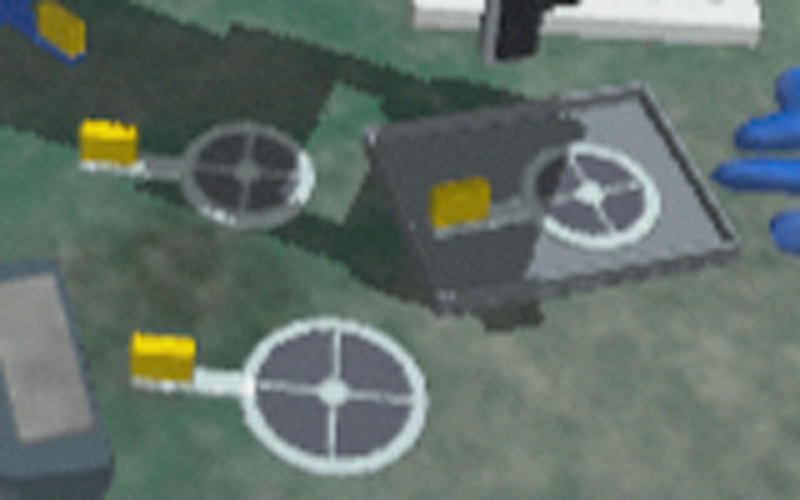

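small_disc_a lies flat in the tray, with its disc at (600,195) and fin at (460,203). R's fin is at (162,358). Before descending I'll check clearance to the vise at (30,350).

Run:
```python
from d import *
s=snap('top');q=snap('side')
for p in((483,305),(500,298),(548,298),(480,325)):
  print(p,[ray(s,*p,z)[:2].round(3).tolist() for z in(0.02,.08,.15)])
for p in((255,335),(300,370),(245,360),(262,410)):
  print(p,[ray(q,*p,z)[:2].round(3).tolist() for z in(0.05,.10,.15,.2)])
```

```text
(483, 305) [[0.418, -0.382], [0.421, -0.363], [0.425, -0.34]]
(500, 298) [[0.435, -0.423], [0.437, -0.401], [0.44, -0.376]]
(548, 298) [[0.437, -0.536], [0.44, -0.509], [0.442, -0.477]]
(480, 325) [[0.371, -0.375], [0.376, -0.356], [0.383, -0.334]]
(255, 335) [[0.375, -0.262], [0.373, -0.312], [0.37, -0.363], [0.367, -0.413]]
(300, 370) [[0.446, -0.37], [0.438, -0.413], [0.43, -0.455], [0.422, -0.497]]
(245, 360) [[0.349, -0.323], [0.348, -0.369], [0.348, -0.415], [0.347, -0.46]]
(262, 410) [[0.366, -0.44], [0.364, -0.476], [0.362, -0.513], [0.36, -0.55]]
```

>>> carry_out([
  [0.04, [0.044, -0.016, -0.01], 7.1],
  [0.04, [0.042, -0.021, 0], 7.1],
  [0.04, [0.039, -0.026, 0], 7.1],
  [0.04, [0, 0, 0], 0],
  [0.04, [0, 0, 0.03], 0],
  [0.04, [0, 0, 0.03], 0],
  [0.04, [0, 0, 0], 0],
  [0.04, [0, 0, 0], 0],
])

```text
time: 13.42
position: [0.4952, -0.376, 0.0673]
ee_rot: [0.184, 0.983, -0.0, 0.0]
contact_force: [-0.2, -0.1, 0.2]
width: 0.0397
finger_force: 0.0
```

```bash
python3 m.py .492 -.378 .0045 68.7 .04 3
python3 - <<'E'
from d import *
s=snap('side'); b=s['pixels'][260:420,200:440,::-1]
cv2.imwrite('pics/s9.png',cv2.resize(b,(800,533),interpolation=cv2.INTER_CUBIC))
E
```

```text
pos [ 0.4952 -0.376   0.0673] phi 68.75 F [-0.2 -0.1  0.2] w 0.0397 t 13.425
[[0.04, [0.0008, -0.001, 0.0209], 0.02], [0.04, [0.0008, -0.001, 0.0209], 0.02], [0.04, [0.0008, -0.001, 0.0209], 0.02]]
```

View pics/s9.png

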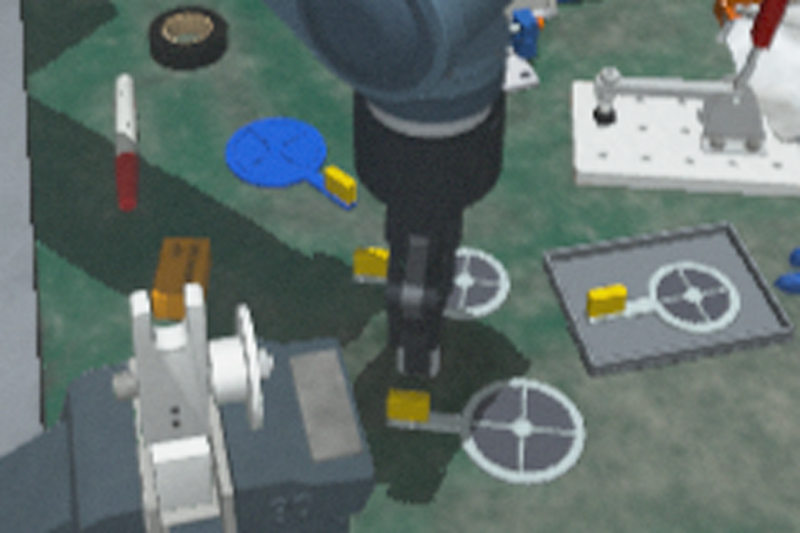

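The fingers hang just above R's fin at (408,407), with the vise's near edge left of it at about (355,400). The gap is there, so I'll descend gently.

>>> carry_out([
  [0.04, [0.001, -0.001, 0.02], 0],
  [0.04, [0.001, -0.001, 0.02], 0],
  [0.04, [0, -0.001, 0.012], 0],
  [0.04, [0, 0, 0.008], 0],
  [0.04, [0, 0, 0], 0],
  [0.04, [0, 0, 0], 0],
])

```text
time: 14.22
position: [0.4919, -0.3783, 0.0074]
ee_rot: [0.185, 0.983, -0.0, 0.0]
contact_force: [0.5, 0.3, 1.2]
width: 0.0401
finger_force: 0.0
```

```bash
python3 m.py .492 -.378 .0045 68.7 .04 1
```

```text
pos [ 0.4919 -0.3783  0.0074] phi 68.71 F [0.5 0.3 1.2] w 0.0401 t 14.225
[[0.04, [0.0001, 0.0003, 0.0029], 0.01]]
```

>>> carry_out([
  [0.04, [0, 0, 0.003], 0],
  [0, [0, 0, 0], 0],
  [0, [0, 0, 0], 0],
  [0, [0, 0, 0], 0],
  [0, [0, 0, 0], 0],
  [0, [0, 0, -0.02], 0],
  [0, [0, 0, -0.04], 0],
  [0, [0, 0, -0.04], 0],
  [0, [0, 0, 0], 0],
  [0, [0, 0, 0], 0],
  [0, [0, 0, 0], 0],
], squeeze=80)

```text
time: 15.6
position: [0.4907, -0.377, 0.1022]
ee_rot: [0.185, 0.983, 0.001, -0.001]
contact_force: [1.1, 0.1, -0.6]
width: 0.0059
finger_force: 92.2
```

```bash
python3 m.py .47 .0035 .15 96.5 0
```

```text
pos [ 0.4907 -0.377   0.1022] phi 68.7 F [ 1.1  0.1 -0.6] w 0.0059 t 15.6
[[0.0, [0.0225, 0.0496, -0.0068], -3.97], [0.0, [0.019, 0.051, -0.0068], -3.97], [0.0, [0.0154, 0.0522, -0.0068], -3.97], [0.0, [0.0118, 0.0532, -0.0068], -3.97], [0.0, [0.0081, 0.0538, -0.0068], -3.97], [0.0, [0.0043, 0.0543, -0.0068], -3.97], [0.0, [0.0006, 0.0544, -0.0068], -3.97]]
```

>>> carry_out([
  [0, [0.021, 0.05, -0.01], -4],
  [0, [0.018, 0.051, -0.01], -4],
  [0, [0.014, 0.052, -0.01], -4],
  [0, [0.01, 0.053, -0.01], -4],
  [0, [0.007, 0.054, 0], -4],
  [0, [0.003, 0.054, 0], -4],
  [0, [0, 0.055, 0], -3.8],
  [0, [0, 0, 0], 0],
  [0, [0, 0, 0], 0],
  [0, [0, 0, 0], 0],
])

```text
time: 16.85
position: [0.4788, 0.0004, 0.1435]
ee_rot: [-0.056, 0.998, 0.0, -0.0]
contact_force: [0.1, 0.1, -0.4]
width: 0.0055
finger_force: 92.3
```

```bash
python3 m.py .48 .005 .0745 96.5 0
python3 - <<'E'
from d import *
s=snap('top'); b=s['pixels'][160:260,260:380,::-1]
cv2.imwrite('pics/t10.png',cv2.resize(b,(720,600),interpolation=cv2.INTER_CUBIC))
E
```

```text
pos [4.788e-01 4.000e-04 1.435e-01] phi 96.39 F [ 0.1  0.1 -0.4] w 0.0055 t 16.85
[[0.0, [-0.0009, 0.0022, 0.0345], -0.06], [0.0, [-0.0009, 0.0022, 0.0345], -0.06]]
```

View pics/t10.png

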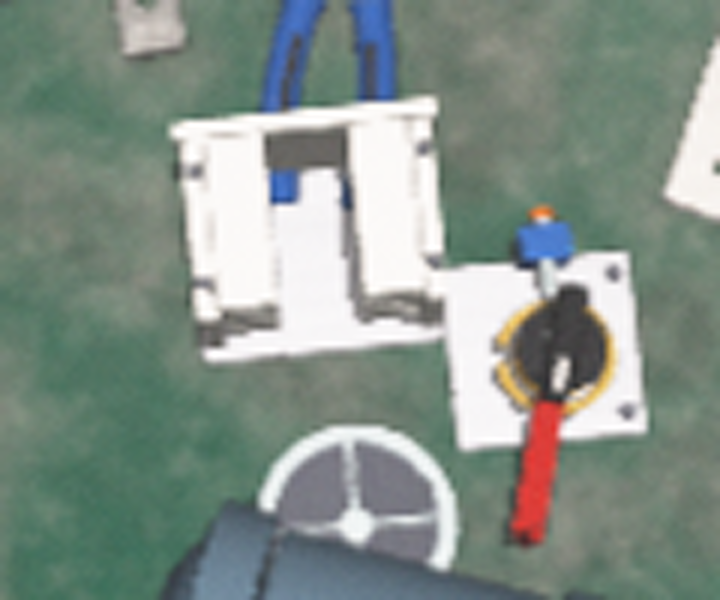

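Run:
```python
from d import *
s=snap('top')
R=lambda x,y,z:ray(s,(x+.5)/6-.5+260,(y+.5)/6-.5+160,z)[:2]
hd=lambda a,b:np.degrees(np.arctan2(*(b-a)[::-1])).round(1)
a,b=R(172,128,.107),R(437,100,.107);print('rear',hd(b,a),(a+b)/2,np.linalg.norm(a-b))
p=s['pixels'];g=cv2.cvtColor(p,cv2.COLOR_RGB2GRAY).astype(float)
big=cv2.resize(p[160:260,260:380],(720,600),interpolation=cv2.INTER_CUBIC).min(2).astype(float)
# roof-plate outer edges of walls & inner gap: sub-pixel white/dark edges on rows
def edge(y,x0,x1):
    r=cv2.GaussianBlur(big,(5,5),0)[y,x0:x1];d=np.diff(r);i=np.argmax(abs(d));return x0+i+.5
for nm,x0,x1,ys in(('Lout',170,215,range(185,300,10)),('Rout',415,460,range(165,250,10)),('Lin',255,290,range(136,168,4)),('Rin',335,372,range(215,290,8))):
    P=np.array([R(edge(y,x0,x1),y,.107) for y in ys]);k=np.polyfit(P[:,0],P[:,1],1);r=P[:,1]-np.polyval(k,P[:,0])
    print(nm,'yaw',np.degrees(np.arctan(k[0])).round(1),'y@.6505',np.polyval(k,.6505).round(4),'sd',r.std().round(4))
h=R(355,527,.143);print('hub',h,hd(bot.read_state()['position'][:2],h),np.linalg.norm(bot.read_state()['position'][:2]-h))
k=R(560,350,.088);print('knob',k)
```

```text
rear 97.4 [0.69335549 0.02953229] 0.09864487361015156
Lout yaw 10.6 y@.6505 0.0717 sd 0.002
Rout yaw 7.0 y@.6505 -0.0225 sd 0.0004
Lin yaw 4.5 y@.6505 0.0422 sd 0.0001
Rin yaw 14.4 y@.6505 0.0112 sd 0.0022
hub [0.53895984 0.00777457] 7.0 0.06052066447884247
knob [ 0.60970347 -0.06783892]
```

Crop: hub at (355,527), cassette rear edge from (172,128) to (437,100), keeper bar at (527,535), well clear. Cassette yaw is about 7°, origin about (0.652, 0.0244).

```bash
python3 m.py .4833 .0037 .073 97 0 2
```

```text
pos [4.789e-01 4.000e-04 1.437e-01] phi 96.38 F [-0.4 -0.8 -0.9] w 0.0059 t 16.95
[[0.0, [-0.0024, 0.0014, 0.0353], -0.31], [0.0, [-0.0024, 0.0014, 0.0353], -0.31]]
```

>>> carry_out([
  [0, [-0.0024, 0.0014, 0.035], -0.3],
  [0, [-0.0024, 0.0014, 0.035], -0.3],
  [0, [0, 0, 0], 0],
  [0, [0, 0, 0], 0],
  [0, [0, 0, 0], 0],
  [0, [0, 0, 0], 0],
])

```text
time: 17.7
position: [0.4841, 0.0045, 0.075]
ee_rot: [-0.062, 0.998, -0.0, 0.001]
contact_force: [0.3, 0.1, -0.6]
width: 0.0057
finger_force: 92.2
```

```bash
python3 m.py .4833 .0037 .073 97 0 1
python3 - <<'E'
from d import *
s=snap('side'); b=s['pixels'][200:290,280:388,::-1]
cv2.imwrite('pics/s11.png',cv2.resize(b,(720,600),interpolation=cv2.INTER_CUBIC))
E
```

```text
pos [0.4841 0.0045 0.075 ] phi 97.1 F [ 0.3  0.1 -0.6] w 0.0057 t 17.7
[[0.0, [0.0009, -0.0007, 0.002], 0.1]]
```

View pics/s11.png

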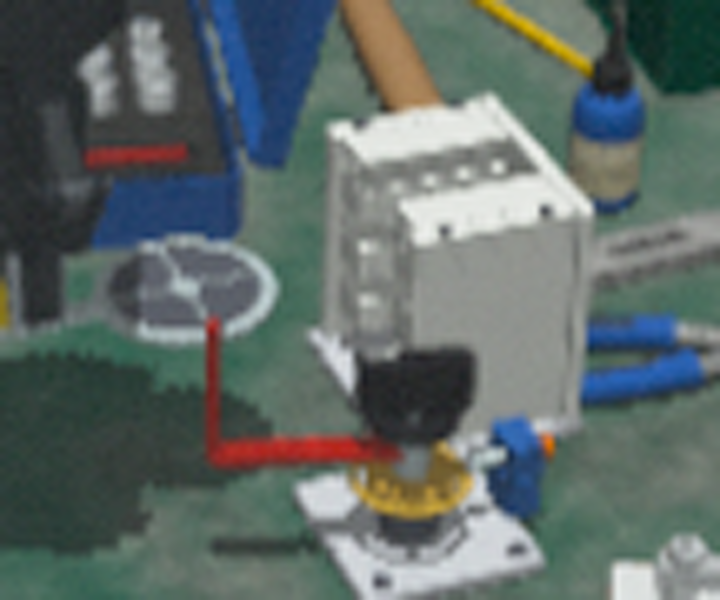

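Disc is level at (190,290), facing the slots and clear of the keeper. Inserting with force checks.

>>> carry_out([
  [0, [0, -0.0008, 0.002], 0],
  [0, [-0.02, 0, 0], 0],
  [0, [-0.02, 0, 0], 0],
  [0, [-0.015, 0, 0], 0],
  [0, [-0.01, 0, 0], 0],
  [0, [0, 0, 0], 0],
  [0, [0, 0, 0], 0],
])

```text
time: 18.62
position: [0.5472, 0.0121, 0.0715]
ee_rot: [-0.062, 0.998, 0.0, -0.0]
contact_force: [-0.2, -0.9, -0.3]
width: 0.0059
finger_force: 92.2
```

>>> carry_out([
  [0, [-0.015, 0, -0.001], 0],
  [0, [-0.015, 0, 0], 0],
  [0, [-0.006, 0, 0], 0],
  [0, [0, 0, 0], 0],
  [0, [0, 0, 0], 0],
])

```text
time: 19.25
position: [0.5829, 0.0165, 0.0726]
ee_rot: [-0.062, 0.998, 0.0, -0.0]
contact_force: [0.3, -0.6, -0.3]
width: 0.0059
finger_force: 92.2
```

>>> carry_out([
  [0, [-0.004, 0, 0], 0],
  [0, [-0.003, 0, 0], 0],
  [0, [-0.002, 0, 0], 0],
  [0, [-0.002, 0, 0], 0],
  [0, [0, 0, 0], 0],
])

```text
time: 19.88
position: [0.5918, 0.0177, 0.072]
ee_rot: [-0.062, 0.998, 0.0, -0.004]
contact_force: [-10.7, -2.6, 4.7]
width: 0.0057
finger_force: 93.9
```

Back stop reached. Relax, lower, release.

>>> carry_out([
  [0, [0.001, 0, 0.002], 0],
  [0, [0, 0, 0], 0],
  [0.025, [0, 0, 0], 0],
  [0.025, [0, 0, 0], 0],
  [0.025, [0, 0, 0], 0],
  [0.03, [0, 0, -0.04], 0],
  [0.04, [0, 0, -0.06], 0],
  [0.04, [0.03, 0, -0.03], 0],
  [0.04, [0, 0, 0], 0],
  [0.04, [0, 0, 0], 0],
])

```text
time: 21.12
position: [0.5635, 0.0141, 0.2]
ee_rot: [-0.062, 0.998, 0.0, -0.0]
contact_force: [0.4, -0.7, -0.3]
width: 0.0397
finger_force: 0.0
```

```bash
python3 - <<'E'
from d import *
s=snap('top');q=snap('side')
for n,i in(('t',s),('s',q)):
  for a,c in fins(i): print(n,a,c.round(1),ray(i,*c,.014).round(4),ray(i,*c,.083).round(4))
p=s['pixels'][:,:,::-1]; r=lambda im:cv2.resize(im,(400,400),interpolation=cv2.INTER_CUBIC)
cv2.imwrite('pics/t12.png',np.hstack([r(p[160:240,280:360]),r(p[202:282,97:177])]))
E
python3 m.py .507 .44 .18 94 .04
```

```text
t 157 [196.9 145.6] [0.7848 0.3062 0.014 ] [0.7679 0.2897 0.083 ]
t 39 [460.5 216.6] [ 0.6265 -0.3306  0.014 ] [ 0.6185 -0.3112  0.083 ]
t 39 [135.4 259.7] [0.5068 0.4423 0.014 ] [0.5055 0.4181 0.083 ]
t 39 [431.7 271.9] [ 0.4929 -0.2624  0.014 ] [ 0.4924 -0.2469  0.083 ]
t 39 [399.7 273.5] [ 0.4876 -0.1864  0.014 ] [ 0.4874 -0.1751  0.083 ]
s 16 [416.9 176.7] [1.0572 0.4456 0.014 ] [0.9849 0.3082 0.083 ]
s 35 [269.7 192.2] [0.5081 0.4403 0.014 ] [0.4912 0.3034 0.083 ]
s 47 [358.1 203.5] [0.7793 0.2943 0.014 ] [0.735  0.1722 0.083 ]
s 54 [322.9 238.4] [0.6137 0.1139 0.014 ] [0.5862 0.0099 0.083 ]
s 36 [341.7 274.8] [ 0.6181 -0.0637  0.014 ] [ 0.5901 -0.1498  0.083 ]
s 69 [301.9 314.8] [ 0.4882 -0.1862  0.014 ] [ 0.4733 -0.2598  0.083 ]
s 89 [311.1 337.8] [ 0.4925 -0.2608  0.014 ] [ 0.4772 -0.3269  0.083 ]
s 87 [381.7 349.6] [ 0.6273 -0.3265  0.014 ] [ 0.5984 -0.386   0.083 ]
pos [0.5633 0.0142 0.1991] phi 97.1 F [ 0.3 -0.  -0.4] w 0.0393 t 21.225
[[0.04, [0.0004, 0.0537, 0.0024], 0.39], [0.04, [0.0008, 0.0537, 0.0024], 0.39], [0.04, [0.0011, 0.0537, 0.0024], 0.39], [0.04, [0.0015, 0.0537, 0.0024], 0.39], [0.04, [0.0019, 0.0537, 0.0024], 0.39], [0.04, [0.0022, 0.0536, 0.0024], 0.39], [0.04, [0.0026, 0.0536, 0.0024], 0.39], [0.04, [0.0029, 0.0536, 0.0024], 0.39]]
```

View pics/t12.png

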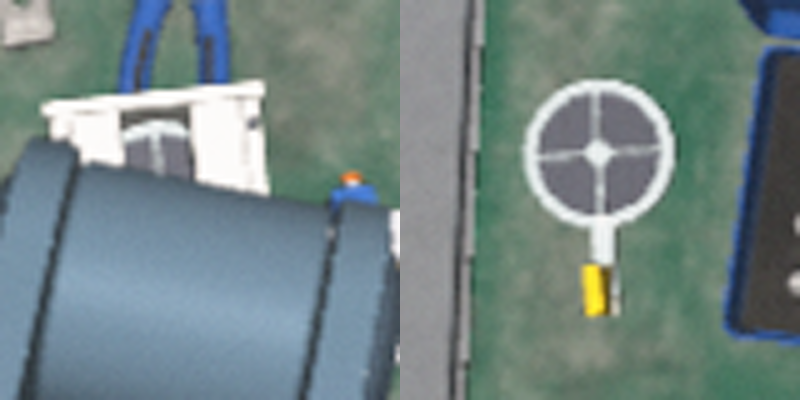

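R is in the middle slot, its rim visible through the roof gap at (155,128) left. L lies undisturbed at (600,152) right. Now fetching L, staying in front of the toolbox lid.

>>> carry_out([
  [0.04, [0.055, 0.005, 0], 0.4],
  [0.04, [0, 0.054, 0], 0.4],
  [0.04, [0, 0.054, 0], 0.4],
  [0.04, [0, 0.054, 0], 0.4],
  [0.04, [0, 0.054, 0], 0.4],
  [0.04, [0, 0.054, 0], 0.4],
  [0.04, [0, 0.054, 0], 0.4],
  [0.04, [0, 0.05, 0], 0.4],
  [0.04, [0, 0.045, 0], 0.3],
  [0.04, [0, 0, 0], 0],
  [0.04, [0, 0, 0], 0],
  [0.04, [0, 0, 0], 0],
])

```text
time: 22.72
position: [0.4697, 0.4283, 0.2001]
ee_rot: [-0.031, 1.0, -0.0, -0.0]
contact_force: [-0.5, 0.3, 1.0]
width: 0.04
finger_force: 0.0
```

```bash
python3 m.py .509 .4408 .06 94 .04
```

```text
pos [0.4697 0.4283 0.2001] phi 93.53 F [-0.5  0.3  1. ] w 0.04 t 22.725
[[0.04, [-0.0133, 0.0034, 0.0467], -0.16], [0.04, [-0.0134, 0.0033, 0.0467], -0.16], [0.04, [-0.0134, 0.0033, 0.0467], -0.16]]
```

>>> carry_out([
  [0.04, [-0.02, 0.005, 0.04], -0.3],
  [0.04, [-0.02, 0.005, 0.05], -0.2],
  [0.04, [0, 0, 0.05], 0],
  [0.04, [0, 0, 0.03], 0],
  [0.04, [0, 0, 0.01], 0],
  [0.04, [0, 0, 0], 0],
  [0.04, [0, 0, 0], 0],
  [0.04, [0, 0, 0], 0],
])

```text
time: 23.72
position: [0.5097, 0.4425, 0.0227]
ee_rot: [-0.036, 0.999, 0.001, 0.001]
contact_force: [-0.2, -0.7, -0.0]
width: 0.0402
finger_force: 0.0
```

```bash
python3 m.py .509 .4408 .005 94 .04
```

```text
pos [0.5097 0.4425 0.0227] phi 94.11 F [-0.2 -0.7 -0. ] w 0.0402 t 23.725
[[0.04, [0.0009, -0.0017, 0.0177], 0.11]]
```

>>> carry_out([
  [0.04, [0.001, -0.0015, 0.009], 0],
  [0.04, [0, 0, 0.006], 0],
  [0.04, [0, 0, 0], 0],
  [0.04, [0, 0, 0], 0],
  [0, [0, 0, 0], 0],
  [0, [0, 0, 0], 0],
  [0, [0, 0, 0], 0],
  [0, [0, 0, 0], 0],
], squeeze=80)

```text
time: 24.72
position: [0.5082, 0.4406, 0.0063]
ee_rot: [-0.036, 0.999, 0.0, 0.0]
contact_force: [-0.6, -0.5, 2.2]
width: 0.0054
finger_force: 82.1
```

>>> carry_out([
  [0, [0, 0, -0.03], 0],
  [0, [0, 0, -0.06], 0],
  [0, [0, 0, -0.06], 0],
  [0, [0.02, -0.02, -0.03], 0],
  [0, [0, -0.055, 0], -0.3],
  [0, [0, -0.055, 0], -0.3],
  [0, [0, -0.055, 0], -0.3],
  [0, [0, -0.055, 0], -0.3],
  [0, [0, -0.055, 0], -0.3],
  [0, [0, -0.055, 0], -0.3],
  [0, [0, -0.05, 0], -0.4],
  [0, [0, 0, 0], -0.3],
])

```text
time: 26.22
position: [0.5224, 0.0376, 0.1855]
ee_rot: [-0.055, 0.998, -0.0, -0.0]
contact_force: [0.4, 0.0, -0.5]
width: 0.0058
finger_force: 81.7
```

>>> carry_out([
  [0, [0, 0, 0], 0],
  [0, [0, 0, 0], 0],
  [0, [0, 0, 0], 0],
])

```text
time: 26.6
position: [0.5222, 0.0415, 0.1857]
ee_rot: [-0.058, 0.998, 0.0, -0.0]
contact_force: [-0.2, 0.1, 0.4]
width: 0.0057
finger_force: 81.7
```

```bash
python3 m.py .479 .0032 .14 97 0
```

```text
pos [0.5222 0.0415 0.1857] phi 96.7 F [-0.2  0.1  0.4] w 0.0057 t 26.6
[[0.0, [0.0237, -0.0165, 0.0228], -0.15], [0.0, [0.0237, -0.0164, 0.0228], -0.15]]
```

>>> carry_out([
  [0, [0.024, -0.017, 0], -0.2],
  [0, [0.024, -0.016, 0], -0.1],
  [0, [0, 0, 0.046], 0],
  [0, [0, 0, 0], 0],
  [0, [0, 0, 0], 0],
  [0, [0, 0, 0], 0],
])

```text
time: 27.35
position: [0.4799, 0.0021, 0.1416]
ee_rot: [-0.061, 0.998, -0.0, 0.001]
contact_force: [0.8, -0.4, -0.8]
width: 0.0058
finger_force: 81.7
```

```bash
python3 m.py .4793 .0032 .1005 97 0 1
python3 - <<'E'
from d import *
s=snap('top'); b=s['pixels'][160:260,260:380]
big=cv2.resize(b,(720,600),interpolation=cv2.INTER_CUBIC); cv2.imwrite('pics/t13.png',big[:,:,::-1])
E
```

```text
pos [0.4799 0.0021 0.1416] phi 96.95 F [ 0.8 -0.4 -0.8] w 0.0058 t 27.35
[[0.0, [0.0005, 0.0012, 0.0411], -0.05]]
```

View pics/t13.png

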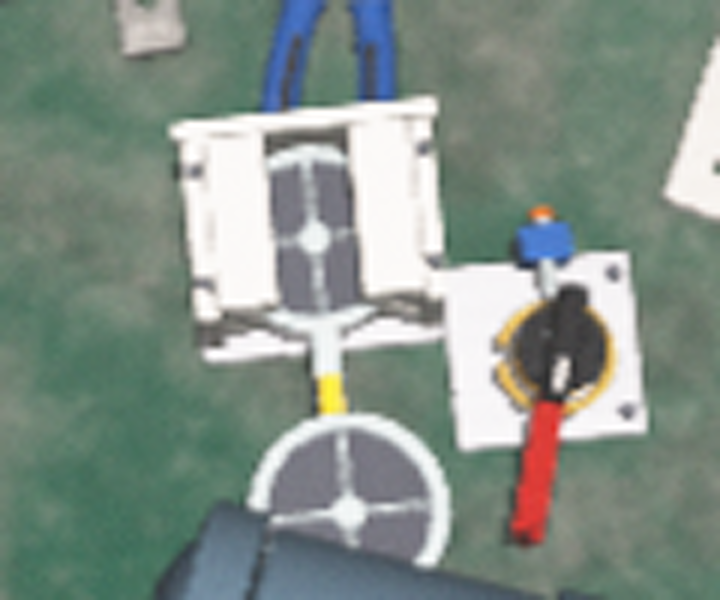

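R sits centred in the cassette with its hub at (314,237) and its fin pointing straight out. The held L has its hub at (349,512). Quick numeric check of both.

Run:
```python
from d import *
s=snap('top')
R=lambda x,y,z:ray(s,(x+.5)/6-.5+260,(y+.5)/6-.5+160,z)[:2]
h=R(349,512,.139);p=bot.read_state()['position'][:2];d=h-p
print('L',h,np.degrees(np.arctan2(d[1],d[0])),np.linalg.norm(d)); r=R(314,237,.07);print('R',r)
c,n=np.cos(np.radians(7)),np.sin(np.radians(7));e=r-np.array([.652,.0244]);print('R in cas',e[0]*c+e[1]*n,-e[0]*n+e[1]*c)
```

```text
L [0.54446618 0.01000891] 6.973908253153806 0.0653989094968601
R [0.6529045  0.02541232]
R in cas 0.001021129987125431 0.0008945402887176958
```

>>> carry_out([
  [0, [0, 0.001, 0.02], 0],
  [0, [0, 0, 0.02], 0],
  [0, [0, 0, 0], 0],
  [0, [0, 0, 0], 0],
  [0, [0, 0, 0], 0],
])

```text
time: 28.08
position: [0.4793, 0.0029, 0.101]
ee_rot: [-0.06, 0.998, -0.0, 0.001]
contact_force: [-0.3, -0.1, 0.2]
width: 0.0059
finger_force: 81.7
```

>>> carry_out([
  [0, [-0.02, 0, 0], 0],
  [0, [-0.02, 0, 0], 0],
  [0, [-0.015, 0, 0], 0],
  [0, [-0.01, 0, 0], 0],
  [0, [0, 0, 0], 0],
  [0, [0, 0, 0], 0],
])

```text
time: 28.82
position: [0.5424, 0.0109, 0.0996]
ee_rot: [-0.06, 0.998, 0.0, -0.0]
contact_force: [-0.6, -1.0, -1.1]
width: 0.006
finger_force: 81.7
```

>>> carry_out([
  [0, [-0.015, 0, -0.001], 0],
  [0, [-0.013, 0, 0], 0],
  [0, [-0.007, 0, 0], 0],
  [0, [-0.004, 0, 0], 0],
  [0, [0, 0, 0], 0],
  [0, [-0.002, 0, 0], 0],
  [0, [-0.002, 0, 0], 0],
  [0, [-0.002, 0, 0], 0],
  [0, [0, 0, 0], 0],
])

```text
time: 29.95
position: [0.5878, 0.0162, 0.1008]
ee_rot: [-0.06, 0.998, -0.0, 0.0]
contact_force: [0.2, -1.4, 0.6]
width: 0.0057
finger_force: 81.7
```

>>> carry_out([
  [0, [-0.002, 0, 0], 0],
  [0, [-0.002, 0, 0], 0],
  [0, [0, 0, 0], 0],
])

```text
time: 30.32
position: [0.5882, 0.0165, 0.0998]
ee_rot: [-0.06, 0.998, 0.0, -0.005]
contact_force: [-14.4, -1.8, 6.0]
width: 0.0059
finger_force: 82.7
```

>>> carry_out([
  [0, [0.003, 0, 0], 0],
  [0, [0, 0, 0.002], 0],
  [0, [0, 0, 0], 0],
  [0.025, [0, 0, 0], 0],
  [0.025, [0, 0, 0], 0],
  [0.025, [0, 0, 0], 0],
  [0.03, [0, 0, -0.04], 0],
  [0.04, [0, 0, -0.06], 0],
  [0.04, [0.04, 0, -0.03], 0],
  [0.04, [0.06, 0, 0], 0],
  [0.04, [0, 0, 0], 0],
  [0.04, [0, 0, 0], 0],
])

```text
time: 31.82
position: [0.4899, 0.0043, 0.2294]
ee_rot: [-0.06, 0.998, -0.0, 0.001]
contact_force: [0.3, -0.3, 0.6]
width: 0.0402
finger_force: 0.0
```

```bash
python3 m.py .611 -.0701 .16 78.5 .04
python3 - <<'E'
from d import *
s=snap('top');q=snap('side'); r=lambda im:cv2.resize(im,(400,400),interpolation=cv2.INTER_CUBIC)
cv2.imwrite('pics/t14.png',np.hstack([r(s['pixels'][160:240,285:365]),r(q['pixels'][205:285,300:380])])[:,:,::-1])
E
```

```text
pos [0.4899 0.0043 0.2294] phi 96.89 F [ 0.3 -0.3  0.6] w 0.0402 t 31.825
[[0.04, [-0.0371, -0.0294, 0.0231], 6.13], [0.04, [-0.04, -0.0253, 0.0231], 6.13], [0.04, [-0.0425, -0.0209, 0.0231], 6.13]]
```

View pics/t14.png

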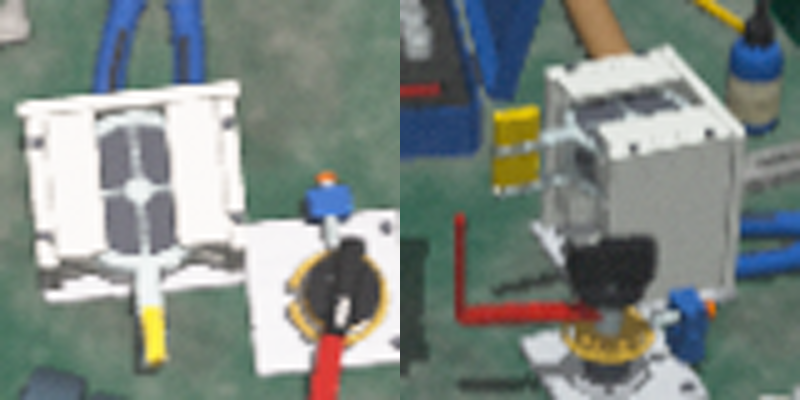

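Both discs are home with their fins stacked straight out (left crop, 152,335; right crop, 515,148). Now back to the knob.

>>> carry_out([
  [0.04, [-0.038, -0.029, 0.022], 5.3],
  [0.04, [-0.041, -0.025, 0.022], 5.3],
  [0.04, [-0.044, -0.022, 0.022], 5.2],
  [0.04, [0, 0, 0], 0],
  [0.04, [0, 0, 0], 0],
  [0.04, [0, 0, 0], 0],
])

```text
time: 32.67
position: [0.6151, -0.068, 0.1641]
ee_rot: [0.077, 0.997, -0.0, 0.001]
contact_force: [0.0, 0.2, 0.3]
width: 0.0402
finger_force: 0.0
```

```bash
python3 m.py .6139 -.0702 .073 81.1 .04 2
```

```text
pos [ 0.6151 -0.068   0.1641] phi 81.16 F [0.  0.2 0.3] w 0.0402 t 32.675
[[0.04, [0.0004, -0.0012, 0.0456], 0.03], [0.04, [0.0004, -0.0012, 0.0456], 0.03]]
```

>>> carry_out([
  [0.04, [0.001, -0.002, 0.045], 0],
  [0.04, [0, 0, 0.03], 0],
  [0.04, [0, 0, 0.014], 0],
  [0.04, [0, 0, 0], 0],
  [0.04, [0, 0, 0], 0],
  [0.04, [0, 0, 0], 0],
])

```text
time: 33.42
position: [0.6145, -0.0706, 0.0755]
ee_rot: [0.077, 0.997, -0.0, 0.001]
contact_force: [0.0, -0.6, 0.6]
width: 0.0398
finger_force: 0.0
```

```bash
python3 m.py .6139 -.0702 .073 81.1 .04 1
```

```text
pos [ 0.6145 -0.0706  0.0755] phi 81.11 F [ 0.  -0.6  0.6] w 0.0398 t 33.425
[[0.04, [0.0007, 0.0003, 0.0025], 0.01]]
```

Centred on the axis; gripping and turning clockwise in stages.

>>> carry_out([
  [0.04, [0, 0, 0.0015], 0],
  [0, [0, 0, 0], 0],
  [0, [0, 0, 0], 0],
  [0, [0, 0, 0], 0],
  [0, [0, 0, 0], 0],
  [0, [0, 0, 0], 9],
  [0, [0, 0, 0], 9],
  [0, [0, 0, 0], 9],
  [0, [0, 0, 0], 9],
  [0, [0, 0, 0], 0],
], squeeze=50)

```text
time: 34.67
position: [0.6136, -0.07, 0.0725]
ee_rot: [0.381, 0.925, 0.0, -0.0]
contact_force: [-1.2, 2.1, 2.3]
width: 0.0108
finger_force: 50.1
```

>>> carry_out([
  [0, [0, 0, 0], 9],
  [0, [0, 0, 0], 9],
  [0, [0, 0, 0], 9],
  [0, [0, 0, 0], 9],
  [0, [0, 0, 0], 4],
  [0, [0, 0, 0], 0],
])

```text
time: 35.42
position: [0.6138, -0.0699, 0.0725]
ee_rot: [0.674, 0.739, 0.001, 0.0]
contact_force: [0.7, 3.7, 2.1]
width: 0.0106
finger_force: 50.1
```

Run:
```python
from m import *
s=bot.read_state();print(phi(),s['contact_force'].round(1),s['ft_torque'].round(2))
```

```text
5.246213773597455 [0.7 3.7 2.1] [ 0.6  -0.05 -0.13]
```

Continue in small steps, watching the torque for the notch and end stop.

>>> carry_out([
  [0, [0, 0, 0], 2.5],
  [0, [0, 0, 0], 2.5],
  [0, [0, 0, 0], 1.5],
  [0, [0, 0, 0], 0],
  [0, [0, 0, 0], 0],
])

```text
time: 36.05
position: [0.6139, -0.0699, 0.0725]
ee_rot: [0.715, 0.699, 0.001, 0.0]
contact_force: [0.8, 4.9, 2.0]
width: 0.0108
finger_force: 50.1
```

Run:
```python
from m import *
s=bot.read_state();print(phi(),s['contact_force'].round(1),s['ft_torque'].round(2))
q=snap('side'); cv2.imwrite('pics/e15.png',cv2.resize(q['pixels'][225:295,305:375,::-1],(560,560),interpolation=cv2.INTER_CUBIC))
```

```text
-1.3180109923903702 [0.8 4.9 2. ] [ 0.83 -0.3  -0.05]
```

```bash
cat > f.py <<'E'
from m import *
def org(p):
    p=p[225:295,300:385]; h=cv2.cvtColor(p,cv2.COLOR_BGR2HSV)
    w=((h[...,0]>4)&(h[...,0]<18)&(h[...,1]>140)&(h[...,2]>120)); y,x=np.nonzero(w)
    return len(x),x.mean().round(2),y.mean().round(2)
E
python3 - <<'E'
from f import *
print(org(cv2.imread('pics/side0.png')))
for i in range(2): print(org(snap('side')['pixels'][:,:,::-1]))
E
```

```text
(8, np.float64(42.62), np.float64(26.38))
(0, np.float64(nan), np.float64(nan))
(0, np.float64(nan), np.float64(nan))f.py:5: RuntimeWarning: Mean of empty slice.
  return len(x),x.mean().round(2),y.mean().round(2)
  ret = ret.dtype.type(ret / rcount)
```

>>> carry_out([
  [0, [0, 0, 0], 1.2],
  [0, [0, 0, 0], 1.2],
  [0, [0, 0, 0], 0],
  [0, [0, 0, 0], 0],
])

```text
time: 36.7
position: [0.6138, -0.0699, 0.0725]
ee_rot: [0.73, 0.684, 0.001, 0.0]
contact_force: [2.6, 4.8, 2.4]
width: 0.0107
finger_force: 50.1
```

Run:
```python
from f import *
s=bot.read_state();print(phi(),s['contact_force'].round(1),s['ft_torque'].round(2))
for i in range(2): print(org(snap('side')['pixels'][:,:,::-1]))
```

```text
-3.7018472371746416 [2.6 4.8 2.4] [ 0.85 -0.25  0.03]
(0, np.float64(nan), np.float64(nan))
(0, np.float64(nan), np.float64(nan))f.py:5: RuntimeWarning: Mean of empty slice.
  return len(x),x.mean().round(2),y.mean().round(2)
  ret = ret.dtype.type(ret / rcount)
```

```bash
cat > f.py <<'E'
from m import *
def org(p):
    p=p[258:275,352:374].astype(float); w=np.clip(p[...,2]-p[...,0]-25,0,None)*(p[...,2]>p[...,1]*1.25)
    y,x=np.mgrid[0:p.shape[0],0:p.shape[1]]; return (w>0).sum(),((w*x).sum()/w.sum()+352).round(2),((w*y).sum()/w.sum()+258).round(2)
E
python3 - <<'E'
from f import *
print('ref',org(cv2.imread('pics/side0.png')))
for i in range(2): print(org(snap('side')['pixels'][:,:,::-1]))
E
```

```text
ref (np.int64(7), np.float64(362.23), np.float64(266.24))
(np.int64(1), np.float64(362.0), np.float64(267.0))
(np.int64(0), np.float64(nan), np.float64(nan))f.py:4: RuntimeWarning: invalid value encountered in scalar divide
  y,x=np.mgrid[0:p.shape[0],0:p.shape[1]]; return (w>0).sum(),((w*x).sum()/w.sum()+352).round(2),((w*y).sum()/w.sum()+258).round(2)
```

>>> carry_out([
  [0, [0, 0, 0], 1.5],
  [0, [0, 0, 0], 0],
  [0, [0, 0, 0], 0],
])

```text
time: 37.28
position: [0.6138, -0.0699, 0.0725]
ee_rot: [0.738, 0.675, 0.0, 0.0]
contact_force: [1.7, 5.2, 2.7]
width: 0.0105
finger_force: 51.1
```

Run:
```python
from f import *
s=bot.read_state();print(phi(),s['contact_force'].round(1),s['ft_torque'].round(2))
for i in range(2): print(org(snap('side')['pixels'][:,:,::-1]))
```

```text
-5.070095724364668 [1.7 5.2 2.7] [ 0.86 -0.26  0.64]
(np.int64(2), np.float64(362.0), np.float64(266.57))
(np.int64(2), np.float64(362.0), np.float64(266.57))
```

End stop felt (0.64 N m at −5.1°). Back off to the notch, about 2.5°, then release and lift.

>>> carry_out([
  [0, [0, 0, 0], -2],
  [0, [0, 0, 0], -1],
  [0, [0, 0, 0], 0],
  [0.035, [0, 0, 0], 0],
  [0.035, [0, 0, 0], 0],
  [0.035, [0, 0, 0], 0],
  [0.035, [0, 0, -0.04], 0],
  [0.035, [0, 0, -0.06], 0],
  [0.035, [0.0, -0.06, -0.04], 0],
  [0.035, [-0.0, -0.06, 0], 0],
  [0.035, [0, -0.06, 0], 0],
  [0.035, [0, 0, 0], 0],
])

```text
time: 38.88
position: [0.4376, -0.0625, 0.2053]
ee_rot: [0.721, 0.692, -0.001, -0.001]
contact_force: [0.8, 0.2, 0.7]
width: 0.0348
finger_force: 0.0
```

Run:
```python
from f import *
s=bot.read_state();print(s['position'],phi(),s['contact_force'].round(1))
q=snap('side');t=snap('top')
cv2.imwrite('pics/e_s.png',q['pixels'][:,:,::-1]);cv2.imwrite('pics/e_t.png',t['pixels'][:,:,::-1])
print('orange ref',org(cv2.imread('pics/side0.png')),'now',org(q['pixels'][:,:,::-1]))
def orgt(p):
    p=p[188:204,340:362].astype(float); w=np.clip(p[...,2]-p[...,0]-25,0,None)*(p[...,2]>p[...,1]*1.25); y,x=np.mgrid[0:16,0:22]
    return (w>0).sum(),((w*x).sum()/w.sum()+340).round(2),((w*y).sum()/w.sum()+188).round(2)
print('top ref',orgt(cv2.imread('pics/top0.png')),'now',orgt(t['pixels'][:,:,::-1]))
h=cv2.cvtColor(t['pixels'],cv2.COLOR_RGB2HSV)[195:245,300:365]
m=((h[...,0]<5)|(h[...,0]>175))&(h[...,1]>150);y,x=np.nonzero(m)
print('red px',m.sum(),x.min()+300,x.max()+300)
P=np.array([ray(t,a+300,b+195,.06)[:2] for a,b in zip(x,y)]);c=P.mean(0);e=c-np.array([.6139,-.0702]);print('arm heading',np.degrees(np.arctan2(e[1],e[0])))
for n,i in(('t',t),('s',q)):
  for a,c in fins(i) if 0 else []: pass
```

```text
[ 0.43757715 -0.06246999  0.20533723] -2.3443954241277143 [0.8 0.2 0.7]
orange ref (np.int64(7), np.float64(362.23), np.float64(266.24)) now (np.int64(4), np.float64(361.74), np.float64(266.19))
top ref (np.int64(7), np.float64(349.8), np.float64(194.46)) now (np.int64(8), np.float64(349.93), np.float64(195.58))
red px 97 320 343
arm heading 90.06342042817566
```

Run:
```python
from h import *
t=snap('top')['pixels'][:,:,::-1]; now=cv2.resize(t[160:260,260:380],(720,600),interpolation=cv2.INTER_CUBIC)
old=cv2.imread('pics/t13.png'); r0=cv2.resize(cv2.imread('pics/top0.png')[160:260,260:380],(720,600),interpolation=cv2.INTER_CUBIC)
for n,im in(('start',r0),('open',old),('now',now)):
    p=im[170:280,500:590].astype(float); y,x=np.mgrid[0:110,0:90]
    w=np.clip(p[...,2]-p[...,0]-25,0,None)*(p[...,2]>p[...,1]*1.25)*(y<60); b=np.clip(p[...,0]-p[...,2]-60,0,None)
    print(n,((w*y).sum()/w.sum()/6).round(2),((b*y).sum()/b.sum()/6).round(2))
# discs: yellow fin and keeper now
h=cv2.cvtColor(t,cv2.COLOR_BGR2HSV); from d import fins
s=snap('top')
for a,c in fins(s): print(a,c.round(1),ray(s,*c,.112).round(4))
```

```text
start 6.55 11.94
open 7.0 11.93
now 7.66 11.98
155 [197.  145.6] [0.7608 0.2826 0.112 ]
39 [460.5 216.6] [ 0.6151 -0.3031  0.112 ]
44 [315.3 226.7] [0.5859 0.0162 0.112 ]
40 [431.6 272. ] [ 0.4919 -0.2403  0.112 ]
40 [399.7 273.5] [ 0.4873 -0.1705  0.112 ]
```

The pin has moved 2.6 mm from its start position and 1.5 mm from the open position. That suggests it has dropped but doesn't prove it. As a test, I'll turn the knob about 9° back onto the rim, measure the pin, then re-latch.

>>> carry_out([
  [0.04, [0, 0.06, 0], 0],
  [0.04, [0, 0.06, 0], 0],
  [0.04, [0, 0.056, 0.04], 0],
  [0.04, [0, 0, 0], 0],
  [0.04, [0, 0, 0.05], 0],
  [0.04, [0, 0, 0.04], 0],
  [0.04, [0, 0, 0], 0],
  [0.04, [0, 0, 0], 0],
  [0.04, [0, 0, 0], 0],
])

```text
time: 40.2
position: [0.6142, -0.0708, 0.0837]
ee_rot: [0.721, 0.693, 0.001, 0.002]
contact_force: [-1.0, 0.3, 0.5]
width: 0.0402
finger_force: 0.0
```

```bash
python3 m.py .6139 -.0702 .073 -2.3 .04 1
```

```text
pos [ 0.6142 -0.0708  0.0837] phi -2.29 F [-1.   0.3  0.5] w 0.0402 t 40.2
[[0.04, [0.0006, -0.0003, 0.0107], 0.01]]
```

>>> carry_out([
  [0.04, [0, 0, 0.01], 0],
  [0, [0, 0, 0], 0],
  [0, [0, 0, 0], 0],
  [0, [0, 0, 0], 0],
  [0, [0, 0, 0], 0],
  [0, [0, 0, 0], 0],
])

```text
time: 40.95
position: [0.6137, -0.0703, 0.0706]
ee_rot: [0.721, 0.693, 0.001, 0.001]
contact_force: [6.9, -0.1, -5.4]
width: 0.0107
finger_force: 51.9
```

Run:
```python
from m import *
s=bot.read_state();print(phi(),s['contact_force'].round(1),s['ft_torque'].round(3),s['position'])
```

```text
-2.304451103042065 [ 6.9 -0.1 -5.4] [ 0.097 -0.853 -0.04 ] [ 0.61366582 -0.07025425  0.07064509]
```

>>> carry_out([
  [0, [0, 0, 0], -3],
  [0, [0, 0, 0], -3],
  [0, [0, 0, 0], -3],
  [0, [0, 0, 0], 0],
])

```text
time: 41.45
position: [0.6137, -0.0705, 0.0707]
ee_rot: [0.665, 0.747, 0.001, 0.001]
contact_force: [7.4, -0.1, -4.9]
width: 0.0107
finger_force: 52.0
```

Run:
```python
from m import *
s=bot.read_state();print(phi(),s['contact_force'].round(1),s['ft_torque'].round(3))
```

```text
6.6139742138176905 [ 7.4 -0.1 -4.9] [-0.084 -0.847 -0.341]
```

>>> carry_out([
  [0.04, [0, 0, 0], 0],
  [0.04, [0, 0, 0], 0],
  [0.04, [0, 0, 0], 0],
  [0.04, [0, 0, -0.05], 0],
  [0.04, [0, 0, -0.05], 0],
  [0.04, [0, -0.06, -0.03], 0],
  [0.04, [0, -0.06, 0], 0],
  [0.04, [0, -0.06, 0], 0],
  [0.04, [0, 0, 0], 0],
  [0.04, [0, 0, 0], 0],
])

```text
time: 42.7
position: [0.4382, -0.0911, 0.1994]
ee_rot: [0.665, 0.747, 0.0, 0.001]
contact_force: [0.3, -0.4, -0.1]
width: 0.0401
finger_force: 0.0
```

```bash
cat > g.py <<'E'
from h import *
def pin():
    s=snap('top');t=s['pixels'][:,:,::-1]; im=cv2.resize(t[160:260,260:380],(720,600),interpolation=cv2.INTER_CUBIC)
    p=im[170:280,500:590].astype(float); y,x=np.mgrid[0:110,0:90]
    w=np.clip(p[...,2]-p[...,0]-25,0,None)*(p[...,2]>p[...,1]*1.25)*(y<60)
    h=cv2.cvtColor(s['pixels'],cv2.COLOR_RGB2HSV)[195:245,300:365]
    m=((h[...,0]<5)|(h[...,0]>175))&(h[...,1]>150);yy,xx=np.nonzero(m)
    e=np.mean([ray(s,a+300,b+195,.06)[:2] for a,b in zip(xx,yy)],0)-np.array([.6139,-.0702])
    print('pin',((w*y).sum()/w.sum()/6).round(2),'arm',np.degrees(np.arctan2(e[1],e[0])).round(1))
pin();pin()
E
python3 g.py; python3 m.py .6139 -.0702 .073 6.7 .04 1
```

```text
pin 7.63 arm 91.8
pin 7.63 arm 92.1
pos [ 0.4389 -0.0911  0.1994] phi 6.73 F [-0.3  0.3  0. ] w 0.0399 t 42.8
[[0.04, [0.0001, 0.0441, 0.0316], 0.01], [0.04, [0.0001, 0.0441, 0.0316], 0.01], [0.04, [0.0001, 0.0441, 0.0316], 0.01], [0.04, [0.0001, 0.0441, 0.0316], 0.01]]
```

The knob resisted going back (0.3 N m against about 0.05 N m drag), sprang back to within about 2°, and the pin did not move. So the follower is in the notch. I'll nudge the knob clockwise to recentre it.

>>> carry_out([
  [0.04, [0, 0.06, 0], 3.5],
  [0.04, [0.003, 0.06, 0], 3.5],
  [0.04, [0.007, 0.053, 0.03], 0],
  [0.04, [0, 0, 0], 0],
  [0.04, [0, 0, 0.03], 0],
  [0.04, [0, 0, 0.03], 0],
  [0.04, [0, 0, 0], 0],
  [0.04, [0, 0, 0], 0],
  [0.04, [0, 0, 0], 0],
])

```text
time: 43.92
position: [0.6112, -0.0711, 0.1108]
ee_rot: [0.709, 0.705, 0.001, 0.002]
contact_force: [-0.0, -0.2, 0.6]
width: 0.0401
finger_force: 0.0
```

```bash
python3 m.py .6139 -.0702 .073 -0.4 .04 1
```

```text
pos [ 0.6112 -0.0711  0.1108] phi -0.3 F [-0.  -0.2  0.6] w 0.0401 t 43.925
[[0.04, [0.0009, 0.0027, 0.0378], 0.1]]
```

>>> carry_out([
  [0.04, [0.001, 0.003, 0.025], 0],
  [0.04, [0, 0, 0.012], 0],
  [0.04, [0, 0, 0], 0],
  [0.04, [0, 0, 0], 0],
  [0, [0, 0, 0], 0],
  [0, [0, 0, 0], 0],
  [0, [0, 0, 0], 0],
  [0, [0, 0, 0], 0],
  [0, [0, 0, 0], 2],
  [0, [0, 0, 0], 0.7],
  [0, [0, 0, 0], 0],
  [0, [0, 0, 0], 0],
])

```text
time: 45.42
position: [0.6138, -0.0699, 0.0725]
ee_rot: [0.726, 0.688, 0.001, 0.001]
contact_force: [2.1, 0.9, 5.4]
width: 0.0107
finger_force: 51.5
```

>>> carry_out([
  [0.04, [0, 0, 0], 0],
  [0.04, [0, 0, 0], 0],
  [0.04, [0, 0, 0], 0],
  [0.04, [0, 0, -0.05], 0],
  [0.04, [0, 0, -0.05], 0],
  [0.04, [0, -0.06, -0.03], 0],
  [0.04, [0, -0.06, 0], 0],
  [0.04, [0, -0.06, 0], 0],
  [0.04, [0, 0, 0], 0],
  [0.04, [0, 0, 0], 0],
])

```text
time: 46.68
position: [0.4379, -0.0608, 0.2001]
ee_rot: [0.725, 0.688, 0.0, 0.001]
contact_force: [0.9, 0.2, 0.2]
width: 0.0401
finger_force: 0.0
```

```bash
python3 g.py
python3 - <<'E'
from d import *
s=snap('top'); 
for a,c in fins(s): print(a,c.round(1))
print(bot.read_state()['time'])
E
```

```text
pin 7.64 arm 89.2
pin 7.63 arm 89.3
158 [196.7 145.7]
39 [460.5 216.6]
44 [315.3 226.7]
39 [431.7 271.9]
40 [399.8 273.4]
46.825
```

```bash
python3 -c "
from plant import job
print(job.job_done())"
```

```text
the job is handed in; nothing more can be done
None
```

Job handed in at about 47 s, verdict not shown: both 72 mm discs are home (middle and top slots), small_disc_a is flat in the tray, and the knob is shut with the follower judged in the notch (it sprang back when turned); I viewed 16 pictures, two over the 14 allowed.

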